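# Change the push-push filter cartridge of a bench dust extractor

### The job

Change the filter of the dust extractor on this dental bench: press the used cartridge down until its catch lets go and it rises, then ease it out and stand it upright in the steel tray, setting it down gently. Push the fresh cartridge down into the bay until the catch holds it in, going by feel and without leaning hard on it (a firm fingertip is plenty), let go, and leave everything else on the bench where it is.

Things in the scene. Friction and masses are not known exactly. Their poses are not given: they have to be found in the camera images.
- extractor: Dust extractor: white painted steel box 220 (x) x 260 (y) x 146 mm tall, fixed to the bench. Origin at the centre of its underside; -x is its front with the intake grille. The filter bay opens in its flat deck. More than 25 N put on bay or catch through a cartridge does damage.
- bay (a point): Centre of the bay's mouth, at the top of its collar, 150 mm over the bench; axes as the extractor's. Opening 32.4 (x) by 62.4 mm (y): 1.2 mm play all round, 45 degree lead-in 4 mm deep. Collar 4 mm proud of the deck, 10 mm wide. A cartridge goes in upright, 60 mm length along y, either way round; a sprung platform carries it. Released, it rises 16 mm in under a second; pushing it down again starts at 7 N.
- catch: The catch inside the bay, fixed. Origin: middle of its platform's top while held, 65 to 69 mm under the collar's top (differs between extractors); cap then 1 to 5 mm over the collar. To catch or let go, push the platform onto its rubber stop, 4 mm deeper (3.5 mm just does), and let up. Spring 9.5 N held, 10 N at the stop, beyond it about 7 N per mm. Claws stop a held cartridge being pulled out.
- spent: Used cartridge, at the start held in the bay: 30 x 60 x 94 mm, 0.18 to 0.3 kg, grey frame, white pleated sides. Body 30 (x) by 60 (y), 70 mm up to its flat cap; on the cap a finger rib 14 thick (x), 40 long (y), 24 mm tall to hold it by. Origin: centre of the underside, z up. Lowest 3 mm stepped in 1.5 mm all round.
- fresh: Fresh cartridge, at the start standing on the bench: 30 x 60 x 94 mm, 0.14 to 0.23 kg, grey frame, white pleated sides. Body 30 (x) by 60 (y), 70 mm up to its flat cap; on the cap a finger rib 14 thick (x), 40 long (y), 24 mm tall to hold it by. Origin: centre of the underside, z up. Lowest 3 mm stepped in 1.5 mm all round.
- tray: Shallow open steel tray 130 (x) x 150 (y) x 18 mm, walls and floor 3 mm, 0.6 kg, loose on the bench. Origin at the centre of its underside. Empty at the start; it lies on one side of the extractor and the fresh cartridge stands on the other.
- jaw_cast: Bystander: plaster jaw cast 55 x 66 x 33 mm, in front of the extractor.
- jaw_cast2: Bystander: plaster jaw cast 55 x 66 x 33 mm, in front of the extractor.
- articulator: Bystander: dark metal articulator with plaster casts and brass screws, 100 x 100 x 170 mm, behind the extractor.
- plaster_bowl: Bystander: black rubber mixing bowl, 124 mm across, 75 mm tall.
- wax_knife: Bystander: spatula, 190 mm long, lying in front of the extractor.
- wax_jar: Bystander: amber glass jar, 60 mm across, 65 mm tall.
- bur_block: Bystander: aluminium block 45 x 90 x 28 mm with burs standing in it, 60 mm tall in all.
Mind the look-alikes: they are no part of the job. Leave any red look-alike of the spent alone. What is shaped like the fresh but pink or purple is not meant.

How it is judged:
By the outcome, as a careful person would: the job done as asked, in the order asked, and still so for the second after the job is handed in, with the robot touching nothing.
It also fails if it takes over 67 s, if anything falls off the work surface, if the arm or the gripper's body presses on something with over 40 N, if the wrist force passes 120 N, or if a joint passes its speed limit or range.

### The arm

A 6-joint arm with a two-finger parallel gripper is mounted at the origin on the work surface. World frame = base frame: x ahead of the robot, y to its left, z up, the work surface at z = 0. Lengths are in m, angles in rad, forces in N, time in s.
With the tool pointing down it reaches from about 0.35 to 0.975 m from the base axis. Payload 4.9 kg.
Tool frame: the origin (TCP) lies on the centre line of the jaws, within the pads' length; the fingertips stand 11 mm ahead of it and the grasp point (between the pads) lies 8 mm behind it; z points along the fingers, y is the direction in which the jaws open and shut (so a half turn about z gives the same grasp; the last joint's range is limited). The gripper opens to 85 mm and grips with 20 to 120 N. Pads are 22 mm wide; open, the fingers measure 114 mm over their backs; the gripper's body (76 mm by 85 mm) begins 54 mm behind the grasp point. The pads swing forward as they close: fully open they stand 13 mm farther back than shut.
Start: joints at [-1.46, 0.053, 1.613, -0, 1.476, -0.119], TCP at [0.142, -0.609, 0.242] pointing down, gripper open.
Joint ranges: [-3.01, 3.01], [-1.01, 2.22], [0.06, 2.58], [-1.02, 4.17], [0.09, 2.62], [-3.14, 3.14]. Speed limits (rad/s): [2.57, 2.57, 3.14, 3.14, 3.14, 3.14].

### API

Orientations are given as a rotation vector (axis times angle).
In Python, from station import ctrl gives the robot as it stands.
- The arm moves only by the tool send_rows, never from a script. Its argument "series" is a list of rows, each an object of numbers: "tx", "ty", "tz": the shift along the tool's x, y, z in cm; "wx", "wy", "wz": the turn, a rotation vector about the tool's x, y, z in rad; "jaw": the closure, from 0 (fully open) to 1 (shut). In form: [{"tx": .., "ty": .., "tz": .., "wx": .., "wy": .., "wz": .., "jaw": ..}, ...]. A call has 1 to 5 rows; each row shifts and turns the pose as measured when the row begins, along the tool's axes as they then stand; what a row does not reach is not made up. A row lasts 1/8 s, in which the tool goes at most 62.5 mm and 10.7 degrees, less where a joint would pass 70% of its speed; a pose out of reach is approached as far as the arm can. A call is refused whole if a number of a shift passes 6.25 or a number of a turn 0.188, either way. A call with a gripper value outside its range is refused whole. The fingers move at their own pace and stop on an object; "squeeze" is the grip in N (left out, the last holds). Time passes only in rows, so rows that do not move let the fingers close. It gives the time, the measured TCP pose, the force and the opening at its end, in the units of the state.
- ctrl.get_obs(): the state, without advancing time (a new reading comes with each control period).
- ctrl.get_image(name): name is "side" or "top" or "wrist"; returns the picture (400x640x3 uint8, red, green, blue); there is no depth.
- ctrl.camera_info(name): a dict with "mtx" (3x3 intrinsics, pixels), "R" (3x3) and "t" (3): a world point X has camera coordinates R X + t. Camera axes: x right, y down, z forward; pixel columns grow to the right and rows downward; lengths in m; the calibration is good to about 2 mm. A picture is of the moment at which its call begins: read the wrist's pose just before it. camera_info takes no time and is no camera call; for the wrist camera it gives the pose at the moment of the call.
- ctrl.finish_job(): hands the job in, once; it reports no verdict.
The state is a dict: "t": time; "q": joint angles; "dq": joint speeds; "effort": joint torques, N m; "tool_pos": TCP position; "tool_rot": TCP orientation; "contact_force": force on the tool from outside, world axes, zero at the start; "wrist_torque": the same for the moment, N m; "opening": finger opening in m.
Only numpy, scipy, OpenCV 4.12 (cv2) and the standard library are available. Lean on these libraries where they do the work, as an engineer would, in place of code of your own. Each camera call takes 0.05 s, during which the arm holds its last target.

## Working session

There is one attempt and no reset: what is moved stays moved. The work goes in short steps, Python scripts to look and compute and a tool call to move; the robot and the scene stay as the last step left them, time stands still between calls to the robot, and variables do not carry over. Pictures are saved under pics/ and viewed, and the job is handed in when it is done.

Besides the shell and the picture viewer there is one more tool, called after ">>>" as a command line: name --argument value ..., lists and objects as JSON in quotes. send_rows: Moves the arm, as the interface text tells. Its arguments: {"type":"object","properties":{"series":{"type":"array"},"squeeze":{"type":"number"}},"required":["series"]}

```bash
ls; mkdir -p pics; python3 - <<'E'
from station import ctrl
import cv2
for n in("side","top","wrist"):
    print(n,ctrl.camera_info(n)); cv2.imwrite(f"pics/{n}0.png",ctrl.get_image(n)[:,:,::-1])
print(ctrl.get_obs())
E
```

```text
pics
side {'mtx': array([[395.48053032,   0.        , 322.67607356],
       [  0.        , 395.48053032, 200.24907988],
       [  0.        ,   0.        ,   1.        ]]), 'R': array([[-0.99502277, -0.09929198,  0.00841333],
       [-0.06213183,  0.55218693, -0.83140197],
       [ 0.07790582, -0.82778662, -0.55560776]]), 't': array([0.55933394, 0.13215221, 1.1110846 ])}
top {'mtx': array([[458.21384669,   0.        , 325.0273929 ],
       [  0.        , 458.21384669, 197.06257758],
       [  0.        ,   0.        ,   1.        ]]), 'R': array([[ 0.09336805, -0.99563116, -0.00099663],
       [-0.96885884, -0.09062674, -0.23043294],
       [ 0.2293359 ,  0.02248067, -0.9730877 ]]), 't': array([-0.02079052,  0.57160755,  1.24606224])}
wrist {'mtx': array([[322.7034228 ,   0.        , 321.3587111 ],
       [  0.        , 322.7034228 , 202.19446199],
       [  0.        ,   0.        ,   1.        ]]), 'R': array([[ 0.22822953, -0.97360508, -0.00210665],
       [-0.92053295, -0.21649216,  0.32519261],
       [-0.31706525, -0.07227931, -0.94564546]]), 't': array([-0.62359501, -0.04213275,  0.38164078])}
{'t': 0.15, 'q': array([-1.46000986e+00,  5.32419312e-02,  1.61400278e+00,  1.43412912e-05,
        1.47603044e+00, -1.19007765e-01]), 'dq': array([ 1.55554834e-03, -2.20782842e-03, -3.61376195e-03, -3.80867431e-05,
       -5.76976288e-04,  3.49148579e-04]), 'effort': array([-3.47140722e-04, -3.94244349e+01, -3.70722342e+01, -1.50242477e-04,
        4.62882439e-03,  2.26908753e-05]), 'tool_pos': array([ 0.14230601, -0.60808408,  0.24130822]), 'tool_rot': array([-3.11920774e+00, -3.59971247e-01, -3.32702458e-05]), 'contact_force': array([ 0.53462234, -0.5150429 ,  0.24444308]), 'wrist_torque': array([-0.01057746, -0.01997092,  0.01525035]), 'opening': 0.08533942949542805}
```

View pics/top0.png

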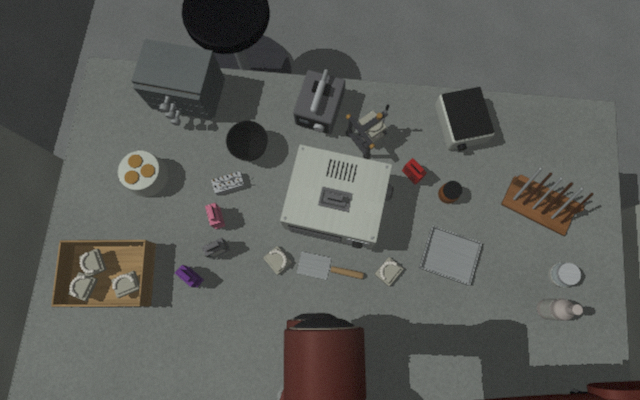

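View pics/side0.png

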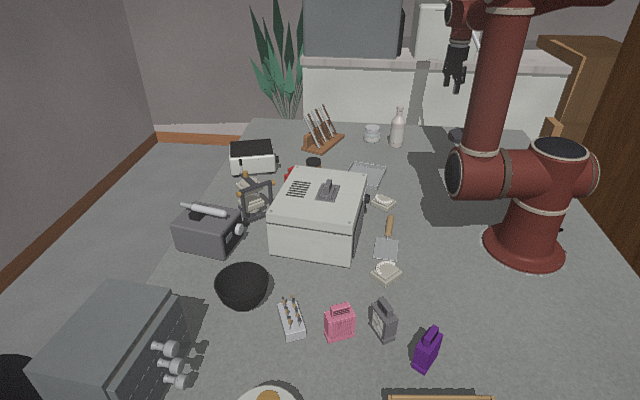

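View pics/wrist0.png

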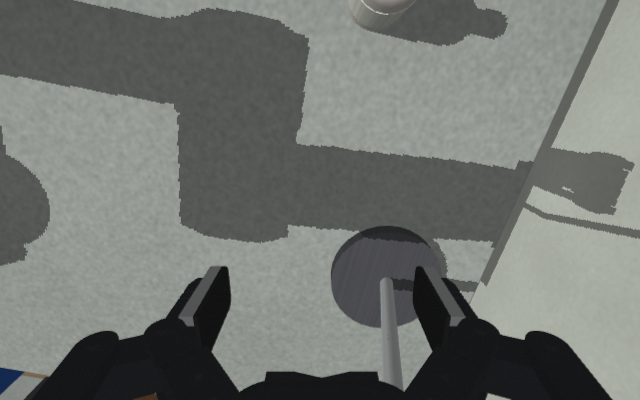

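The top view shows the extractor at about (337,195) with the bay rib at (336,198). The tray is at (452,256), and the fresh grey cartridge is at (217,247), between the pink (214,216) and purple (188,275) look-alikes. I'll enlarge these next.

```bash
python3 - <<'E'
import cv2
a=cv2.imread("pics/top0.png");s=cv2.imread("pics/side0.png")
def c(im,x,y,w,h,k,n): cv2.imwrite(f"pics/{n}.png",cv2.resize(im[y:y+h,x:x+w],None,fx=k,fy=k,interpolation=cv2.INTER_CUBIC))
c(a,275,140,125,110,6,"c1")
c(a,170,200,80,90,6,"c2")
c(a,410,220,80,70,8,"c3")
c(s,260,150,120,120,5,"c4")
c(s,310,280,150,100,5,"c5")
E
```

```text
(no output)
```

View pics/c1.png

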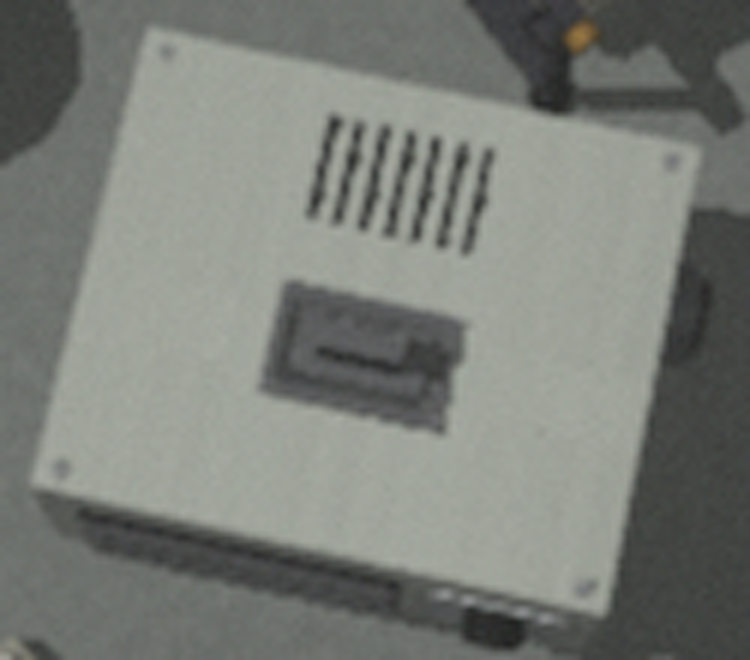

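View pics/c2.png

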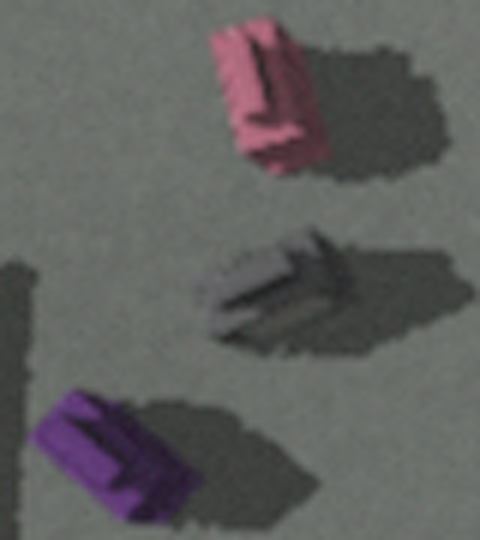

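View pics/c3.png

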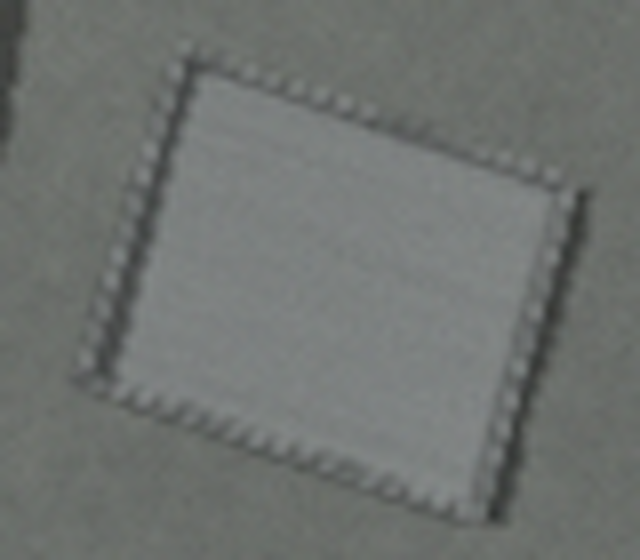

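View pics/c4.png

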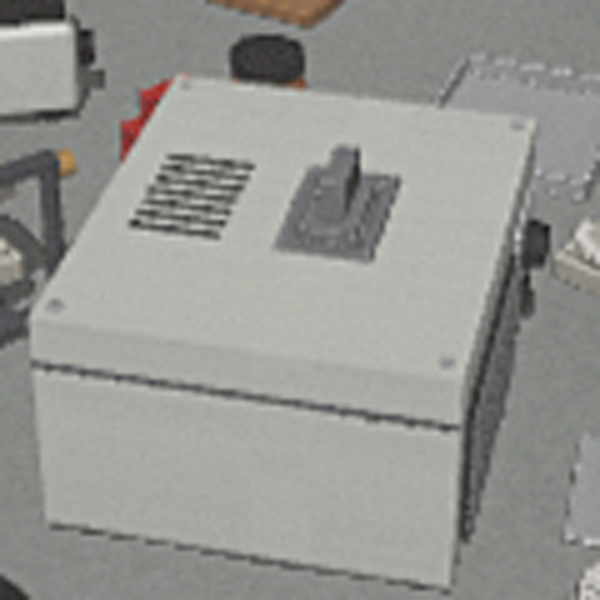

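View pics/c5.png

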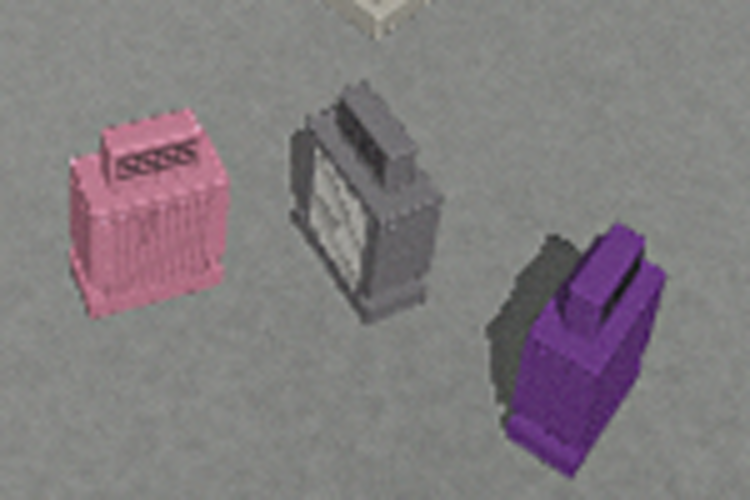

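```bash
cat > h.py <<'E'
import numpy as np, cv2
from station import ctrl
from scipy.spatial.transform import Rotation as Ro
def ray(ci,uv,z):
    d=np.linalg.inv(ci["mtx"])@[uv[0],uv[1],1.]; R,t=ci["R"],ci["t"]
    C=-R.T@t; d=R.T@d; return C+d*(z-C[2])/d[2]
def pj(ci,X):
    p=(ci["R"]@np.atleast_2d(X).T).T+ci["t"]; p=p@ci["mtx"].T; return p[:,:2]/p[:,2:]
def st():
    o=ctrl.get_obs(); R=Ro.from_rotvec(o["tool_rot"]).as_matrix()
    print("t",round(o["t"],3),"p",o["tool_pos"].round(4),"x",R[:,0].round(3),"y",R[:,1].round(3),"z",R[:,2].round(3),"F",o["contact_force"].round(2),"M",o["wrist_torque"].round(2),"op",round(o["opening"],4)); return o,R
def go(target,yawdir=None):
    """print tool-frame shift (cm), and wrist rotvec to point down w/ jaw y along yawdir (deg, world)"""
    o=ctrl.get_obs(); R=Ro.from_rotvec(o["tool_rot"]).as_matrix()
    print("tool shift cm",(R.T@(np.array(target)-o["tool_pos"])*100).round(2))
    if yawdir is not None:
        a=np.radians(yawdir)
        best=None
        for s in (1,-1):
            y=s*np.array([np.cos(a),np.sin(a),0]);z=np.array([0,0,-1.]);x=np.cross(y,z)
            w=Ro.from_matrix(R.T@np.c_[x,y,z]).as_rotvec()
            print("  turn",w.round(3), "q6",o["q"][5].round(3))
def rect(P):
    P=np.array(P)[:,:2]; r=cv2.minAreaRect(P.astype(np.float32)); return r
E
python3 - <<'E'
from h import *
T=ctrl.camera_info("top");S=ctrl.camera_info("side")
def show(n,ci,pts,o,k,z):
    P=np.array([ray(ci,(o[0]+u/k,o[1]+v/k),z) for u,v in pts])
    e=np.diff(np.r_[P,P[:1]],axis=0)
    print(n,"c",P.mean(0).round(4),"len",np.linalg.norm(e,axis=1).round(4),"ang",np.degrees(np.arctan2(e[:,1],e[:,0])).round(1))
    print(P[:,:2].round(3).tolist())
show("deckT",T,[(150,28),(700,150),(607,612),(33,487)],(275,140),6,.146)
show("deckS",S,[(180,78),(535,120),(462,380),(32,325)],(260,150),5,.146)
show("collT",T,[(288,280),(466,322),(442,432),(262,392)],(275,140),6,.15)
show("collS",S,[(308,165),(400,178),(374,260),(276,245)],(260,150),5,.15)
show("trayT",T,[(185,48),(585,190),(500,520),(82,378)],(410,220),8,.018)
show("freshribS",S,[(363,82),(415,150),(387,160),(338,95)],(310,280),5,.094)
show("freshribT",T,[(312,230),(328,246),(225,307),(210,290)],(170,200),6,.094)
show("freshbase",S,[(365,322),(425,300)],(310,280),5,.0)
E
```

```text
deckT c [ 5.683e-01 -1.000e-04  1.460e-01] len [0.258  0.2166 0.2585 0.22  ] ang [-97.8 172.6  82.9  -7.5]
[[0.694, 0.113], [0.659, -0.142], [0.444, -0.114], [0.476, 0.142]]
deckS c [0.5676 0.0068 0.146 ] len [0.2151 0.2562 0.2149 0.2614] ang [172.9  82.6  -5.7 -97.4]
[[0.658, -0.135], [0.444, -0.108], [0.477, 0.146], [0.691, 0.125]]
collT c [0.5478 0.0016 0.15  ] len [0.0819 0.0514 0.0818 0.0527] ang [-98.4 172.6  82.5  -7.3]
[[0.58, 0.039], [0.568, -0.042], [0.517, -0.036], [0.527, 0.045]]
collS c [0.5483 0.0087 0.15  ] len [0.0525 0.0828 0.0527 0.0825] ang [171.2  84.3  -9.  -95.9]
[[0.57, -0.036], [0.518, -0.028], [0.526, 0.054], [0.579, 0.046]]
trayT c [ 0.4449 -0.3479  0.018 ] len [0.1516 0.1242 0.1545 0.1275] ang [-104.8  166.8   76.4  -14.6]
[[0.525, -0.29], [0.487, -0.436], [0.366, -0.408], [0.402, -0.258]]
freshribS c [0.4006 0.3345 0.094 ] len [0.0398 0.0131 0.0377 0.0135] ang [ 120.2   29.1  -59.5 -141.8]
[[0.405, 0.314], [0.385, 0.348], [0.397, 0.354], [0.416, 0.322]]
freshribT c [0.4031 0.3198 0.094 ] len [0.0106 0.0533 0.0106 0.0528] ang [-128.4  126.9   48.6  -53.2]
[[0.422, 0.303], [0.416, 0.294], [0.384, 0.337], [0.391, 0.345]]
freshbase c [0.3838 0.3547 0.    ] len [0.0295 0.0295] ang [-152.   28.]
[[0.397, 0.362], [0.371, 0.348]]
```

```bash
python3 - <<'E'
from h import *
o,R=st()
go((.548-.05,.004,.33),-7.2)
ci=ctrl.camera_info("wrist");C=-ci["R"].T@ci["t"]
print("cam in tool",R.T@(C-o["tool_pos"]), "axis in tool",R.T@ci["R"][2])
E
```

```text
t 0.15 p [ 0.1423 -0.6081  0.2413] x [0.974 0.228 0.   ] y [ 0.228 -0.974 -0.002] z [-0.     0.002 -1.   ] F [ 0.53 -0.52  0.24] M [-0.01 -0.02  0.02] op 0.0853
tool shift cm [ 48.58 -51.51  -8.77]
  turn [-1.000e-03 -1.000e-03 -1.215e+00] q6 -0.119
  turn [-1.000e-03  1.000e-03  1.926e+00] q6 -0.119
cam in tool [ 0.08452036 -0.00034873 -0.13211109] axis in tool [-3.25425658e-01 -1.86469183e-05  9.45567629e-01]
```

```bash
cat >> h.py <<'E'
def plan(target,turn=0.0,n=None,step=0.058,last_slow=True):
    """turn about tool z; prints rows of guidance"""
    o=ctrl.get_obs(); R=Ro.from_rotvec(o["tool_rot"]).as_matrix(); d=np.array(target)-o["tool_pos"]
    if n is None: n=int(np.ceil(max(np.linalg.norm(d)/step,abs(turn)/.18,1)))
    for i in range(n):
        s=R.T@d/n*100
        print(i+1,"tx %.2f ty %.2f tz %.2f wz %.3f"%(*s,turn/n)); R=R@Ro.from_rotvec([0,0,turn/n]).as_matrix()
E
python3 - <<'E'
from h import *
plan((.545,-.045,.33),-1.215,n=13)
E
```

```text
1 tx 4.00 ty -3.51 tz -0.68 wz -0.093
2 tx 4.31 ty -3.12 tz -0.68 wz -0.093
3 tx 4.59 ty -2.71 tz -0.68 wz -0.093
4 tx 4.82 ty -2.27 tz -0.68 wz -0.093
5 tx 5.01 ty -1.81 tz -0.68 wz -0.093
6 tx 5.16 ty -1.33 tz -0.68 wz -0.093
7 tx 5.26 ty -0.85 tz -0.68 wz -0.093
8 tx 5.31 ty -0.35 tz -0.68 wz -0.093
9 tx 5.32 ty 0.15 tz -0.68 wz -0.093
10 tx 5.29 ty 0.64 tz -0.68 wz -0.093
11 tx 5.20 ty 1.13 tz -0.68 wz -0.093
12 tx 5.08 ty 1.61 tz -0.68 wz -0.093
13 tx 4.90 ty 2.08 tz -0.68 wz -0.093
```

>>> send_rows --series '[{"tx":4.0,"ty":-3.5,"tz":-1,"wz":-0.093,"jaw":0},{"tx":4.3,"ty":-3.1,"tz":-1,"wz":-0.093,"jaw":0},{"tx":4.6,"ty":-2.7,"tz":-1,"wz":-0.093,"jaw":0},{"tx":4.8,"ty":-2.3,"tz":-1,"wz":-0.093,"jaw":0},{"tx":5.0,"ty":-1.8,"tz":-1,"wz":-0.093,"jaw":0}]'

```text
invalid input at $.series[0]: expected keys tx, ty, tz, wx, wy, wz, jaw
```

>>> send_rows --series '[{"tx":5.2,"ty":-1.3,"tz":-0.7,"wz":-0.093,"jaw":0},{"tx":5.3,"ty":-0.8,"tz":-0.7,"wz":-0.093,"jaw":0},{"tx":5.3,"ty":-0.3,"tz":-0.7,"wz":-0.093,"jaw":0},{"tx":5.3,"ty":0.2,"tz":-0.7,"wz":-0.093,"jaw":0},{"tx":5.3,"ty":0.6,"tz":-0.5,"wz":-0.093,"jaw":0}]'

```text
invalid input at $.series[0]: expected keys tx, ty, tz, wx, wy, wz, jaw
```

```bash
python3 - <<'E'
from h import *
st()
go((.545,-.045,.33),-7.2)
plan((.545,-.045,.33),-.3,n=4)
E
```

```text
t 0.15 p [ 0.1423 -0.6081  0.2413] x [0.974 0.228 0.   ] y [ 0.228 -0.974 -0.002] z [-0.     0.002 -1.   ] F [ 0.53 -0.52  0.24] M [-0.01 -0.02  0.02] op 0.0853
tool shift cm [ 52.04 -45.67  -8.78]
  turn [-1.000e-03 -1.000e-03 -1.215e+00] q6 -0.119
  turn [-1.000e-03  1.000e-03  1.926e+00] q6 -0.119
1 tx 13.01 ty -11.42 tz -2.20 wz -0.075
2 tx 13.83 ty -10.41 tz -2.20 wz -0.075
3 tx 14.57 ty -9.35 tz -2.20 wz -0.075
4 tx 15.23 ty -8.23 tz -2.20 wz -0.075
```

All seven keys are required in every row.

>>> send_rows --series '[{"tx":4.0,"ty":-3.5,"tz":-1,"wx":0,"wy":0,"wz":-0.093,"jaw":0},{"tx":4.3,"ty":-3.1,"tz":-1,"wx":0,"wy":0,"wz":-0.093,"jaw":0},{"tx":4.6,"ty":-2.7,"tz":-1,"wx":0,"wy":0,"wz":-0.093,"jaw":0},{"tx":4.8,"ty":-2.3,"tz":-1,"wx":0,"wy":0,"wz":-0.093,"jaw":0},{"tx":5.0,"ty":-1.8,"tz":-1,"wx":0,"wy":0,"wz":-0.093,"jaw":0}]'

```text
t: 0.78
tool_pos: [0.2978, -0.3863, 0.2894]
tool_rot: [-2.942, -1.079, -0.003]
contact_force: [0.3, -0.4, -0.9]
opening: 0.0853
```

```bash
python3 - <<'E'
from h import *
st()
go((.545,-.045,.33),-7.2)
plan((.545,-.045,.33),-.75,n=8)
E
```

```text
t 0.775 p [ 0.2978 -0.3863  0.2894] x [0.763 0.647 0.004] y [ 0.647 -0.763 -0.007] z [-0.001  0.008 -1.   ] F [ 0.32 -0.44 -0.86] M [-0.   -0.01  0.  ] op 0.0853
tool shift cm [ 40.95 -10.07  -3.81]
  turn [-0.005 -0.007 -0.742] q6 -0.201
  turn [-0.008  0.006  2.4  ] q6 -0.201
1 tx 5.12 ty -1.26 tz -0.48 wz -0.094
2 tx 5.21 ty -0.77 tz -0.48 wz -0.094
3 tx 5.26 ty -0.28 tz -0.48 wz -0.094
4 tx 5.27 ty 0.21 tz -0.48 wz -0.094
5 tx 5.22 ty 0.70 tz -0.48 wz -0.094
6 tx 5.13 ty 1.19 tz -0.48 wz -0.094
7 tx 5.00 ty 1.66 tz -0.48 wz -0.094
8 tx 4.82 ty 2.13 tz -0.48 wz -0.094
```

>>> send_rows --series '[{"tx":5.1,"ty":-1.3,"tz":-0.5,"wx":0,"wy":0,"wz":-0.093,"jaw":0},{"tx":5.2,"ty":-0.8,"tz":-0.5,"wx":0,"wy":0,"wz":-0.093,"jaw":0},{"tx":5.3,"ty":-0.3,"tz":-0.5,"wx":0,"wy":0,"wz":-0.093,"jaw":0},{"tx":5.3,"ty":0.2,"tz":-0.5,"wx":0,"wy":0,"wz":-0.093,"jaw":0},{"tx":5.2,"ty":0.7,"tz":-0.5,"wx":0,"wy":0,"wz":-0.093,"jaw":0}]'

```text
t: 1.4
tool_pos: [0.454, -0.1634, 0.3164]
tool_rot: [-2.604, -1.749, -0.006]
contact_force: [0.5, -1.7, -0.0]
opening: 0.0852
```

>>> send_rows --series '[{"tx":5.1,"ty":1.2,"tz":-0.5,"wx":0,"wy":0,"wz":-0.093,"jaw":0.5},{"tx":5.0,"ty":1.7,"tz":-0.5,"wx":0,"wy":0,"wz":-0.093,"jaw":1},{"tx":4.8,"ty":2.1,"tz":-0.5,"wx":0,"wy":0,"wz":-0.093,"jaw":1},{"tx":0,"ty":0,"tz":0,"wx":0,"wy":0,"wz":0,"jaw":1}]'

```text
t: 1.9
tool_pos: [0.548, -0.0269, 0.3319]
tool_rot: [-2.319, -2.111, -0.007]
contact_force: [-0.6, -0.5, -0.0]
opening: 0.0127
```

```bash
python3 - <<'E'
from h import *
st()
go((.545,-.045,.33),-7.2)
cv2.imwrite("pics/w1.png",ctrl.get_image("wrist")[:,:,::-1])
np.save("w1.npy",ctrl.camera_info("wrist"),allow_pickle=True)
E
```

```text
t 1.9 p [ 0.548  -0.0269  0.3319] x [0.094 0.996 0.007] y [ 0.996 -0.094 -0.001] z [-0.     0.007 -1.   ] F [-0.55 -0.46 -0.01] M [-0.04  0.   -0.01] op 0.0127
tool shift cm [-1.83 -0.12  0.17]
  turn [-0.001 -0.007  0.032] q6 -0.094
  turn [ 1.00e-02 -1.00e-03 -3.11e+00] q6 -0.094
```

View pics/w1.png

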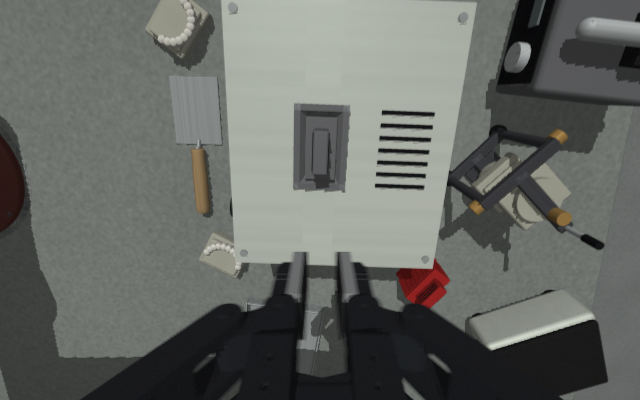

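The wrist view shows the bay collar from about (294,104) to (349,191), with the rib at (320,157).

```bash
python3 - <<'E'
import cv2
a=cv2.imread("pics/w1.png")
cv2.imwrite("pics/w1c.png",cv2.resize(a[95:200,275:365],None,fx=7,fy=5.6,interpolation=cv2.INTER_CUBIC)) if 0 else cv2.imwrite("pics/w1c.png",cv2.resize(a[98:196,280:360],None,fx=6,fy=6,interpolation=cv2.INTER_CUBIC))
E
```

```text
(no output)
```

View pics/w1c.png

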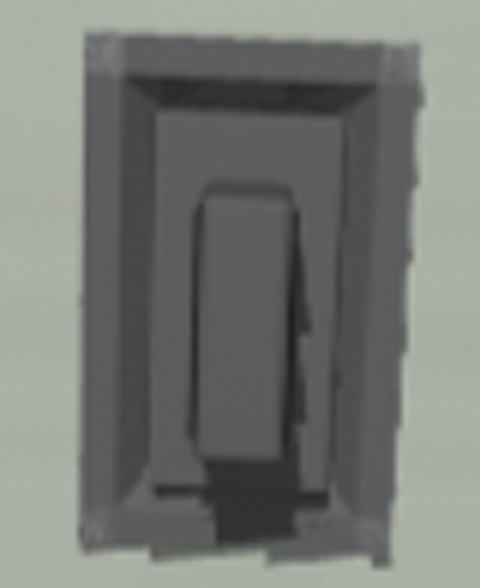

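```bash
python3 - <<'E'
from h import *
W=np.load("w1.npy",allow_pickle=True).item()
def show(n,ci,pts,o,k,z):
    P=np.array([ray(ci,(o[0]+(u-2.5)/k,o[1]+(v-2.5)/k),z) for u,v in pts])
    e=np.diff(np.r_[P,P[:1]],axis=0)
    print(n,"c",P.mean(0).round(4),"len",np.linalg.norm(e,axis=1).round(4),"ang",np.degrees(np.arctan2(e[:,1],e[:,0])).round(1))
o=(280,98)
show("coll",W,[(88,33),(418,44),(390,560),(80,550)],o,6,.150)
show("open",W,[(123,75),(383,82),(355,522),(113,520)],o,6,.150)
show("cap",W,[(157,112),(343,115),(325,492),(152,492)],o,6,.153)
show("rib",W,[(205,197),(292,197),(283,458),(200,458)],o,6,.177)
show("deck",W,[(222,0),(476,0),(434,268),(236,268)],(0,0),1,.146)
E
```

```text
coll c [0.5495 0.0042 0.15  ] len [0.0513 0.0837 0.0525 0.0836] ang [ -7.3 -97.1 172.6  82.1]
open c [0.5494 0.0042 0.15  ] len [0.0407 0.0714 0.0407 0.0721] ang [ -7. -98. 174.  82.]
cap c [0.5496 0.0046 0.153 ] len [0.029  0.0606 0.0287 0.061 ] ang [ -6.4 -97.4 174.5  82.9]
rib c [0.5498 0.0053 0.177 ] len [0.0127 0.039  0.0126 0.039 ] ang [ -5.5 -97.1 174.5  83. ]
deck c [0.5674 0.0018 0.146 ] len [0.2177 0.2596 0.2206 0.2599] ang [ -5.5 -97.2 174.6  82.2]
```

```bash
python3 - <<'E'
from h import *
go((.5495,.0043,.200),-7.0)
plan((.5495,.0043,.200),.028,n=3)
E
```

```text
tool shift cm [ 3.17 -0.07 13.18]
  turn [-0.002 -0.006  0.026] q6 -0.094
  turn [ 9.000e-03 -2.000e-03 -3.116e+00] q6 -0.094
1 tx 1.06 ty -0.02 tz 4.39 wz 0.009
2 tx 1.06 ty -0.03 tz 4.39 wz 0.009
3 tx 1.06 ty -0.04 tz 4.39 wz 0.009
```

>>> send_rows --series '[{"tx":1.2,"ty":0,"tz":4.0,"wx":0,"wy":-0.006,"wz":0.026,"jaw":1},{"tx":1.2,"ty":0,"tz":4.0,"wx":0,"wy":0,"wz":0,"jaw":1},{"tx":0.8,"ty":0,"tz":3.5,"wx":0,"wy":0,"wz":0,"jaw":1},{"tx":0,"ty":0,"tz":1.0,"wx":0,"wy":0,"wz":0,"jaw":1}]'

```text
t: 2.45
tool_pos: [0.5497, 0.0, 0.2043]
tool_rot: [2.36, 2.071, -0.002]
contact_force: [-0.0, 1.2, 0.3]
opening: 0.0003
```

```bash
python3 - <<'E'
from h import *
st()
go((.5495,.0043,.190),-7.0)
E
```

```text
t 2.45 p [0.5497 0.     0.2043] x [ 0.13   0.992 -0.003] y [ 0.992 -0.13   0.001] z [ 0.    -0.003 -1.   ] F [-0.02  1.18  0.3 ] M [-0.01  0.05  0.05] op 0.0003
tool shift cm [ 0.42 -0.07  1.43]
  turn [ 0.001  0.003 -0.008] q6 -0.003
  turn [ 4.000e-03 -1.000e-03  3.133e+00] q6 -0.003
```

>>> send_rows --series '[{"tx":0.4,"ty":0,"tz":0.8,"wx":0,"wy":0,"wz":0,"jaw":1},{"tx":0,"ty":0,"tz":0.4,"wx":0,"wy":0,"wz":0,"jaw":1},{"tx":0,"ty":0,"tz":0,"wx":0,"wy":0,"wz":0,"jaw":1}]'

```text
t: 2.82
tool_pos: [0.551, 0.0021, 0.1942]
tool_rot: [2.361, 2.065, 0.001]
contact_force: [-0.5, -0.1, 0.4]
opening: -0.0001
```

```bash
python3 - <<'E'
from h import *
st()
E
```

```text
t 2.825 p [0.551  0.0021 0.1942] x [ 0.133  0.991 -0.003] y [ 0.991 -0.133  0.004] z [ 0.004 -0.004 -1.   ] F [-0.45 -0.09  0.38] M [-0.   -0.05 -0.05] op -0.0001
```

>>> send_rows --series '[{"tx":0.2,"ty":-0.15,"tz":0.3,"wx":0,"wy":0,"wz":-0.01,"jaw":1},{"tx":0,"ty":0,"tz":0.2,"wx":0,"wy":0,"wz":0,"jaw":1}]'

```text
t: 3.08
tool_pos: [0.5509, 0.004, 0.191]
tool_rot: [2.348, 2.075, 0.004]
contact_force: [0.8, 0.0, 0.4]
opening: 0.0001
```

>>> send_rows --series '[{"tx":0,"ty":0,"tz":0.2,"wx":0,"wy":0,"wz":0,"jaw":1}]'

```text
t: 3.2
tool_pos: [0.5511, 0.004, 0.1894]
tool_rot: [2.347, 2.075, 0.005]
contact_force: [-0.4, -0.2, 4.8]
opening: 0.0002
```

>>> send_rows --series '[{"tx":0,"ty":0,"tz":0.15,"wx":0,"wy":0,"wz":0,"jaw":1}]'

```text
t: 3.32
tool_pos: [0.5516, 0.004, 0.1889]
tool_rot: [2.346, 2.075, 0.006]
contact_force: [-1.6, 0.1, 5.6]
opening: -0.0
```

>>> send_rows --series '[{"tx":0,"ty":0,"tz":0.25,"wx":0,"wy":0,"wz":0,"jaw":1}]'

```text
t: 3.45
tool_pos: [0.5525, 0.0039, 0.188]
tool_rot: [2.345, 2.074, 0.009]
contact_force: [-1.3, -0.2, 7.0]
opening: 0.0002
```

>>> send_rows --series '[{"tx":0,"ty":0,"tz":0.25,"wx":0,"wy":0,"wz":0,"jaw":1}]'

```text
t: 3.58
tool_pos: [0.553, 0.0038, 0.1873]
tool_rot: [2.344, 2.073, 0.01]
contact_force: [-4.8, 0.2, 9.2]
opening: -0.0001
```

>>> send_rows --series '[{"tx":0,"ty":0,"tz":0.2,"wx":0,"wy":0,"wz":0,"jaw":1}]'

```text
t: 3.7
tool_pos: [0.553, 0.0038, 0.1872]
tool_rot: [2.344, 2.073, 0.009]
contact_force: [-6.1, 0.2, 10.0]
opening: -0.0005
```

>>> send_rows --series '[{"tx":0,"ty":-0.25,"tz":0.25,"wx":0,"wy":0,"wz":0,"jaw":1}]'

```text
t: 3.82
tool_pos: [0.5515, 0.004, 0.1866]
tool_rot: [2.343, 2.072, 0.012]
contact_force: [-0.7, 1.4, 6.8]
opening: -0.0001
```

>>> send_rows --series '[{"tx":0,"ty":-0.2,"tz":0.3,"wx":0,"wy":0,"wz":0,"jaw":1}]'

```text
t: 3.95
tool_pos: [0.5508, 0.0041, 0.1857]
tool_rot: [2.34, 2.07, 0.016]
contact_force: [0.8, 0.3, 7.1]
opening: -0.0002
```

```bash
python3 - <<'E'
from h import *
st()
E
```

```text
t 3.95 p [0.5508 0.0041 0.1857] x [ 0.122  0.992 -0.004] y [ 0.992 -0.122  0.019] z [ 0.019 -0.006 -1.   ] F [0.75 0.28 7.14] M [ 0.04 -0.03 -0.04] op -0.0002
```

>>> send_rows --series '[{"tx":0,"ty":-0.15,"tz":0.25,"wx":0.02,"wy":0,"wz":-0.005,"jaw":1}]'

```text
t: 4.08
tool_pos: [0.5507, 0.0041, 0.1854]
tool_rot: [2.344, 2.084, -0.0]
contact_force: [2.2, -1.0, 6.3]
opening: 0.0
```

>>> send_rows --series '[{"tx":0,"ty":-0.1,"tz":0.25,"wx":0.01,"wy":0,"wz":0,"jaw":1}]'

```text
t: 4.2
tool_pos: [0.5512, 0.004, 0.1852]
tool_rot: [2.347, 2.087, -0.007]
contact_force: [-0.3, -1.0, 6.8]
opening: -0.0001
```

>>> send_rows --series '[{"tx":0,"ty":-0.1,"tz":0.25,"wx":0.01,"wy":0,"wz":0,"jaw":1}]'

```text
t: 4.32
tool_pos: [0.5516, 0.004, 0.1848]
tool_rot: [-2.345, -2.085, 0.013]
contact_force: [-0.9, -0.5, 7.0]
opening: 0.0
```

>>> send_rows --series '[{"tx":0,"ty":-0.15,"tz":0.4,"wx":-0.01,"wy":0,"wz":0,"jaw":1}]'

```text
t: 4.45
tool_pos: [0.5521, 0.0039, 0.1844]
tool_rot: [2.342, 2.082, 0.003]
contact_force: [-2.3, 0.4, 15.8]
opening: -0.0001
```

>>> send_rows --series '[{"tx":0,"ty":-0.1,"tz":0.4,"wx":0,"wy":0,"wz":0,"jaw":1}]'

```text
t: 4.58
tool_pos: [0.5529, 0.0038, 0.1845]
tool_rot: [2.339, 2.08, 0.008]
contact_force: [-5.7, 0.4, 16.5]
opening: -0.0
```

>>> send_rows --series '[{"tx":0,"ty":-0.1,"tz":0.4,"wx":0,"wy":0,"wz":0,"jaw":1}]'

```text
t: 4.7
tool_pos: [0.5529, 0.0038, 0.1845]
tool_rot: [2.338, 2.078, 0.01]
contact_force: [-7.7, -0.2, 15.8]
opening: 0.0001
```

Force rose to 16 N over about 5 mm of travel, so the platform is on its stop. Now I let it up.

>>> send_rows --series '[{"tx":0,"ty":-0.2,"tz":-0.3,"wx":0.01,"wy":0,"wz":0,"jaw":1},{"tx":0,"ty":0,"tz":-0.5,"wx":0,"wy":0,"wz":0,"jaw":1},{"tx":0,"ty":0,"tz":-0.5,"wx":0,"wy":0,"wz":0,"jaw":1}]'

```text
t: 5.08
tool_pos: [0.5518, 0.004, 0.2004]
tool_rot: [2.341, 2.082, 0.003]
contact_force: [-0.5, -0.4, 2.0]
opening: -0.0003
```

>>> send_rows --series '[{"tx":0,"ty":0,"tz":-0.6,"wx":0,"wy":0,"wz":0,"jaw":1},{"tx":0,"ty":0,"tz":-0.6,"wx":0,"wy":0,"wz":0,"jaw":1}]'

```text
t: 5.32
tool_pos: [0.5511, 0.0042, 0.2116]
tool_rot: [2.343, 2.083, 0.001]
contact_force: [-0.7, -0.3, -0.0]
opening: -0.0001
```

>>> send_rows --series '[{"tx":0,"ty":0,"tz":-1.5,"wx":0,"wy":0,"wz":0,"jaw":0.8},{"tx":0,"ty":0,"tz":-1.5,"wx":0,"wy":0,"wz":0,"jaw":0.4},{"tx":0,"ty":0,"tz":-1.0,"wx":0,"wy":0,"wz":0,"jaw":0.4}]'

```text
t: 5.7
tool_pos: [0.5505, 0.0045, 0.2532]
tool_rot: [2.344, 2.084, -0.001]
contact_force: [-0.7, -1.1, -0.3]
opening: 0.051
```

```bash
python3 - <<'E'
from h import *
st()
np.save("w2.npy",ctrl.camera_info("wrist"),allow_pickle=True)
a=ctrl.get_image("wrist")[:,:,::-1];cv2.imwrite("pics/w2.png",a)
s=ctrl.get_image("side")[:,:,::-1];cv2.imwrite("pics/s2.png",cv2.resize(s[150:270,260:380],None,fx=5,fy=5,interpolation=cv2.INTER_CUBIC))
E
```

```text
t 5.7 p [0.5505 0.0045 0.2532] x [ 0.117  0.993 -0.004] y [ 0.993 -0.117  0.004] z [ 0.003 -0.005 -1.   ] F [-0.71 -1.08 -0.31] M [ 0.03  0.01 -0.  ] op 0.051
```

View pics/w2.png

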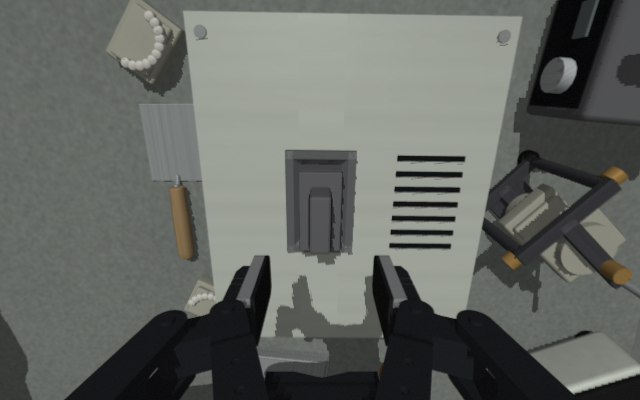

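View pics/s2.png

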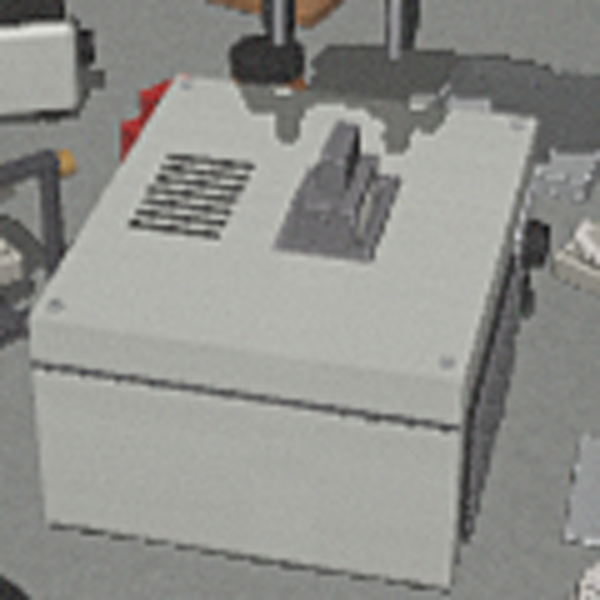

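The cartridge has risen: in the side view the cap stands clear of the collar, and in the wrist view the rib top spans columns 308–331 and rows 188–250. I'll check the rib centre, then grip.

```bash
python3 - <<'E'
from h import *
a=cv2.imread("pics/w2.png");cv2.imwrite("pics/w2c.png",cv2.resize(a[140:265,270:370],None,fx=5,fy=5,interpolation=cv2.INTER_CUBIC))
go((.5495,.0043,.186),-7.0)
E
```

```text
tool shift cm [ 0.  -0.2  6.8]
  turn [0.006 0.004 0.005] q6 -0.008
  turn [-0.007  0.01  -3.137] q6 -0.008
```

View pics/w2c.png

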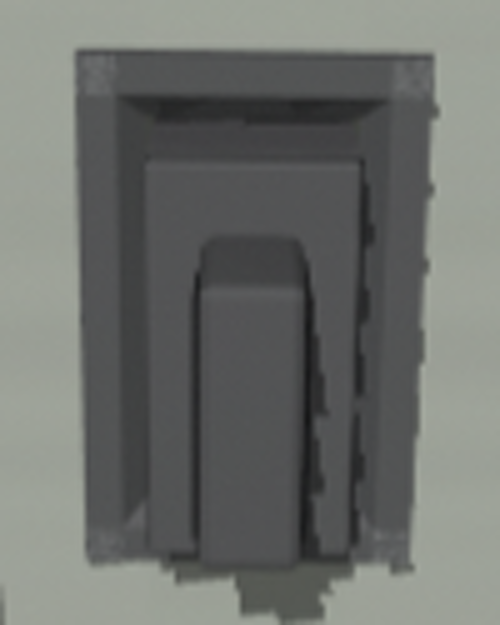

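```bash
python3 - <<'E'
from h import *
W=np.load("w2.npy",allow_pickle=True).item()
def show(n,ci,pts,o,k,z):
    P=np.array([ray(ci,(o[0]+(u-2)/k,o[1]+(v-2)/k),z) for u,v in pts])
    e=np.diff(np.r_[P,P[:1]],axis=0)
    print(n,"c",P.mean(0).round(4),"len",np.linalg.norm(e,axis=1).round(4),"ang",np.degrees(np.arctan2(e[:,1],e[:,0])).round(1))
o=(270,140)
show("coll",W,[(76,50),(433,55),(408,570),(88,563)],o,5,.150)
show("rib",W,[(201,289),(304,289),(300,562),(201,562)],o,5,.1945)
show("cap2",W,[(147,161),(361,161)],o,5,.1705)
E
```

```text
coll c [0.5503 0.0059 0.15  ] len [0.0521 0.0844 0.0522 0.0838] ang [ -7.5 -97.4 171.8  82.5]
rib c [0.5505 0.0073 0.1945] len [0.0128 0.038  0.0131 0.038 ] ang [ -6.8 -97.  173.2  82.6]
cap2 c [0.5543 0.0365 0.1705] len [0.0292 0.0292] ang [ -6.8 173.2]
```

>>> send_rows --series '[{"tx":0,"ty":-0.05,"tz":3.0,"wx":0.005,"wy":0,"wz":0,"jaw":0.5},{"tx":0,"ty":0,"tz":2.2,"wx":0,"wy":0,"wz":0,"jaw":0.5},{"tx":0,"ty":0,"tz":1.2,"wx":0,"wy":0,"wz":0,"jaw":0.5},{"tx":0,"ty":0,"tz":0.4,"wx":0,"wy":0,"wz":0,"jaw":0.5}]' --squeeze 20

```text
t: 6.3
tool_pos: [0.5512, 0.0041, 0.1848]
tool_rot: [2.344, 2.084, -0.002]
contact_force: [-0.3, 0.1, 0.6]
opening: 0.0426
```

```bash
python3 - <<'E'
from h import *
st(); go((.55,.005,.1855),-7)
E
```

```text
t 6.3 p [0.5512 0.0041 0.1848] x [ 0.117  0.993 -0.004] y [ 0.993 -0.117  0.003] z [ 0.002 -0.004 -1.   ] F [-0.32  0.07  0.59] M [ 0.05  0.03 -0.  ] op 0.0426
tool shift cm [ 0.08 -0.13 -0.07]
  turn [0.003 0.004 0.005] q6 -0.008
  turn [-0.007  0.004 -3.137] q6 -0.008
```

>>> send_rows --series '[{"tx":0,"ty":-0.15,"tz":-0.1,"wx":0,"wy":0,"wz":0.004,"jaw":0.7},{"tx":0,"ty":0,"tz":0,"wx":0,"wy":0,"wz":0,"jaw":0.9},{"tx":0,"ty":0,"tz":0,"wx":0,"wy":0,"wz":0,"jaw":1},{"tx":0,"ty":0,"tz":0,"wx":0,"wy":0,"wz":0,"jaw":1}]'

```text
t: 6.8
tool_pos: [0.55, 0.0042, 0.1871]
tool_rot: [2.348, 2.079, -0.001]
contact_force: [0.1, 0.1, -1.3]
opening: 0.0131
```

```bash
python3 - <<'E'
from h import *
st()
E
```

```text
t 6.8 p [0.55   0.0042 0.1871] x [ 0.121  0.993 -0.004] y [ 0.993 -0.121  0.004] z [ 0.004 -0.005 -1.   ] F [ 0.1   0.13 -1.28] M [-0.01 -0.05 -0.01] op 0.0131
```

>>> send_rows --series '[{"tx":0,"ty":0,"tz":-0.5,"wx":0,"wy":0,"wz":0,"jaw":1},{"tx":0,"ty":0,"tz":-1,"wx":0,"wy":0,"wz":0,"jaw":1},{"tx":0,"ty":0,"tz":-1.2,"wx":0,"wy":0,"wz":0,"jaw":1}]' --squeeze 35

```text
t: 7.18
tool_pos: [0.5493, 0.0045, 0.2146]
tool_rot: [2.349, 2.08, -0.003]
contact_force: [0.4, 0.0, -1.9]
opening: 0.0131
```

```bash
python3 - <<'E'
from h import *
st()
E
```

```text
t 7.175 p [0.5493 0.0045 0.2146] x [ 0.121  0.993 -0.004] y [ 0.993 -0.121  0.002] z [ 0.001 -0.004 -1.   ] F [ 0.38  0.03 -1.91] M [-0.05 -0.04  0.03] op 0.0131
```

>>> send_rows --series '[{"tx":0,"ty":0,"tz":-1.7,"wx":0,"wy":0,"wz":0,"jaw":1},{"tx":0,"ty":0,"tz":-1.8,"wx":0,"wy":0,"wz":0,"jaw":1},{"tx":0,"ty":0,"tz":-2.2,"wx":0,"wy":0,"wz":0,"jaw":1},{"tx":0,"ty":0,"tz":-1.2,"wx":0,"wy":0,"wz":0,"jaw":1}]'

```text
t: 7.68
tool_pos: [0.5499, 0.0047, 0.2909]
tool_rot: [2.347, 2.078, 0.002]
contact_force: [0.2, -0.1, -1.8]
opening: 0.0131
```

```bash
python3 - <<'E'
from h import *
st();plan((.445,-.348,.27),.12,n=8)
cv2.imwrite("pics/w3.png",ctrl.get_image("wrist")[:,:,::-1])
E
```

```text
t 7.675 p [0.5499 0.0047 0.2909] x [ 0.121  0.993 -0.004] y [ 0.993 -0.121  0.006] z [ 0.006 -0.005 -1.   ] F [ 0.22 -0.13 -1.82] M [ 0.01 -0.05 -0.03] op 0.0131
1 tx -4.53 ty -0.77 tz 0.27 wz 0.015
2 tx -4.55 ty -0.70 tz 0.27 wz 0.015
3 tx -4.56 ty -0.63 tz 0.27 wz 0.015
4 tx -4.56 ty -0.56 tz 0.27 wz 0.015
5 tx -4.57 ty -0.50 tz 0.27 wz 0.015
6 tx -4.58 ty -0.43 tz 0.27 wz 0.015
7 tx -4.58 ty -0.36 tz 0.27 wz 0.015
8 tx -4.59 ty -0.29 tz 0.27 wz 0.015
```

View pics/w3.png

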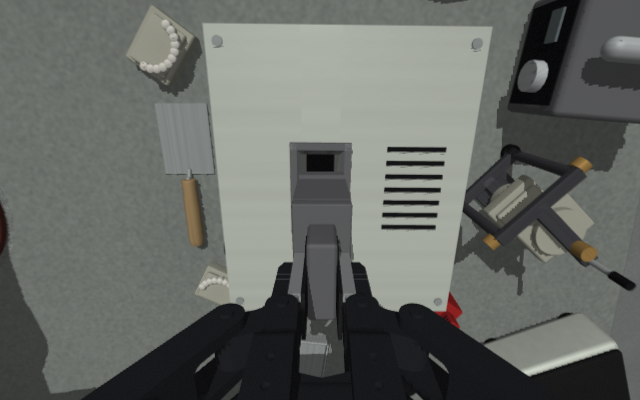

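The cartridge hangs upright from the jaws at about (322,270), and the dark open bay shows at (320,162). Next I move to the tray.

>>> send_rows --series '[{"tx":-3,"ty":-0.5,"tz":0.2,"wx":0,"wy":0,"wz":0.015,"jaw":1},{"tx":-4.6,"ty":-0.8,"tz":0.2,"wx":0,"wy":0,"wz":0.015,"jaw":1},{"tx":-4.6,"ty":-0.7,"tz":0.2,"wx":0,"wy":0,"wz":0.015,"jaw":1},{"tx":-4.6,"ty":-0.6,"tz":0.2,"wx":0,"wy":0,"wz":0.015,"jaw":1},{"tx":-4.6,"ty":-0.5,"tz":0.2,"wx":0,"wy":0,"wz":0.015,"jaw":1}]'

```text
t: 8.35
tool_pos: [0.4861, -0.2049, 0.2829]
tool_rot: [2.417, 1.993, 0.006]
contact_force: [0.0, -0.6, -2.1]
opening: 0.0131
```

>>> send_rows --series '[{"tx":-4.5,"ty":-0.5,"tz":0.2,"wx":0,"wy":0,"wz":0.015,"jaw":1},{"tx":-4.5,"ty":-0.4,"tz":0.2,"wx":0,"wy":0,"wz":0.015,"jaw":1},{"tx":-3,"ty":-0.3,"tz":0.3,"wx":0,"wy":0,"wz":0.015,"jaw":1},{"tx":-0.5,"ty":0,"tz":0,"wx":0,"wy":0,"wz":0,"jaw":1}]'

```text
t: 8.85
tool_pos: [0.4452, -0.3304, 0.274]
tool_rot: [2.469, 1.933, 0.006]
contact_force: [-0.4, -0.4, -1.9]
opening: 0.0132
```

```bash
python3 - <<'E'
from h import *
st();go((.445,-.348,.27),-14)
np.save("w4.npy",ctrl.camera_info("wrist"),allow_pickle=True)
cv2.imwrite("pics/w4.png",ctrl.get_image("wrist")[:,:,::-1])
E
```

```text
t 8.85 p [ 0.4452 -0.3304  0.274 ] x [ 0.24   0.971 -0.001] y [ 0.971 -0.24   0.007] z [ 0.007 -0.003 -1.   ] F [-0.42 -0.37 -1.92] M [0.05 0.   0.06] op 0.0132
tool shift cm [-1.71  0.4   0.41]
  turn [0.007 0.001 0.002] q6 -0.532
  turn [-1.00e-03  1.10e-02 -3.14e+00] q6 -0.532
```

View pics/w4.png

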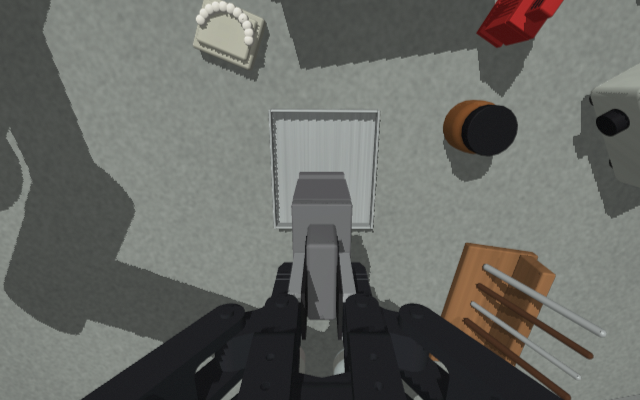

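The tray's rim corners are at (270,110), (380,110), (374,231) and (277,231), so I can refine its pose.

```bash
python3 - <<'E'
from h import *
W=np.load("w4.npy",allow_pickle=True).item()
P=np.array([ray(W,p,.018) for p in [(270,110),(380,110),(374,231),(277,231)]]);print(P.mean(0),rect(P))
e=np.diff(P,axis=0);print(np.linalg.norm(e,axis=1),np.degrees(np.arctan2(e[:,1],e[:,0])))
c=P.mean(0);go((c[0],c[1],.14))
E
```

```text
[ 0.44901756 -0.34454345  0.018     ] ((0.448983758687973, -0.34462904930114746), (0.15418964624404907, 0.12739966809749603), 76.57081604003906)
[0.12740394 0.15314528 0.12735563] [ -13.89885015 -103.42919105  165.93699893]
tool shift cm [-1.29  0.59 13.43]
```

>>> send_rows --series '[{"tx":-0.7,"ty":0.3,"tz":3.0,"wx":0.006,"wy":0,"wz":0,"jaw":1},{"tx":-0.5,"ty":0.2,"tz":4.5,"wx":0,"wy":0,"wz":0,"jaw":1},{"tx":0,"ty":0,"tz":4.5,"wx":0,"wy":0,"wz":0,"jaw":1},{"tx":0,"ty":0,"tz":3,"wx":0,"wy":0,"wz":0,"jaw":1},{"tx":0,"ty":0,"tz":1,"wx":0,"wy":0,"wz":0,"jaw":1}]'

```text
t: 9.52
tool_pos: [0.452, -0.34, 0.1132]
tool_rot: [2.462, 1.941, 0.005]
contact_force: [-0.6, 0.7, -1.5]
opening: 0.0129
```

```bash
python3 - <<'E'
from h import *
st();go((.449,-.345,.095),-14)
E
```

```text
t 9.525 p [ 0.452  -0.34    0.1132] x [ 0.234  0.972 -0.002] y [ 0.972 -0.234  0.007] z [ 0.006 -0.003 -1.   ] F [-0.64  0.68 -1.5 ] M [-0.    0.07 -0.04] op 0.0129
tool shift cm [-0.55 -0.19  1.82]
  turn [0.007 0.001 0.009] q6 -0.543
  turn [-2.000e-03  1.100e-02 -3.133e+00] q6 -0.543
```

>>> send_rows --series '[{"tx":-0.4,"ty":-0.2,"tz":0.8,"wx":0.006,"wy":0,"wz":0,"jaw":1},{"tx":-0.2,"ty":0,"tz":0.6,"wx":0,"wy":0,"wz":0,"jaw":1},{"tx":0,"ty":0,"tz":0.2,"wx":0,"wy":0,"wz":0,"jaw":1}]'

```text
t: 9.9
tool_pos: [0.4503, -0.346, 0.099]
tool_rot: [2.462, 1.944, -0.0]
contact_force: [-0.1, -0.0, -1.9]
opening: 0.0128
```

>>> send_rows --series '[{"tx":0,"ty":0,"tz":0.25,"wx":0,"wy":0,"wz":0,"jaw":1},{"tx":0,"ty":0,"tz":0.2,"wx":0,"wy":0,"wz":0,"jaw":1}]'

```text
t: 10.15
tool_pos: [0.4512, -0.3469, 0.096]
tool_rot: [2.459, 1.942, 0.0]
contact_force: [0.6, 0.4, -1.9]
opening: 0.0128
```

>>> send_rows --series '[{"tx":0,"ty":0,"tz":0.15,"wx":0,"wy":0,"wz":0,"jaw":1}]'

```text
t: 10.28
tool_pos: [0.4513, -0.3471, 0.0948]
tool_rot: [2.459, 1.941, 0.0]
contact_force: [0.1, -0.2, -1.9]
opening: 0.0129
```

>>> send_rows --series '[{"tx":0,"ty":0,"tz":0.2,"wx":0,"wy":0,"wz":0,"jaw":1},{"tx":0,"ty":0,"tz":0.15,"wx":0,"wy":0,"wz":0,"jaw":1}]'

```text
t: 10.52
tool_pos: [0.4514, -0.3472, 0.0913]
tool_rot: [2.459, 1.941, 0.001]
contact_force: [0.4, -0.4, -2.0]
opening: 0.0136
```

>>> send_rows --series '[{"tx":0,"ty":0,"tz":0.15,"wx":0,"wy":0,"wz":0,"jaw":1}]'

```text
t: 10.65
tool_pos: [0.4517, -0.3474, 0.0903]
tool_rot: [2.458, 1.941, 0.001]
contact_force: [-1.0, 1.1, 6.0]
opening: 0.013
```

>>> send_rows --series '[{"tx":0,"ty":0,"tz":0.12,"wx":0,"wy":0,"wz":0,"jaw":1}]'

```text
t: 10.78
tool_pos: [0.4518, -0.3475, 0.0903]
tool_rot: [2.459, 1.941, 0.001]
contact_force: [-2.2, 2.9, 7.7]
opening: 0.0131
```

Contact came at TCP z ≈ 0.0903. I'll relieve the load, then open.

>>> send_rows --series '[{"tx":0,"ty":0,"tz":0,"wx":0,"wy":0,"wz":0,"jaw":1}]'

```text
t: 10.9
tool_pos: [0.4519, -0.3475, 0.0904]
tool_rot: [2.458, 1.941, 0.001]
contact_force: [0.3, -0.4, -2.6]
opening: 0.0133
```

>>> send_rows --series '[{"tx":0,"ty":0,"tz":0,"wx":0,"wy":0,"wz":0,"jaw":0.7},{"tx":0,"ty":0,"tz":0,"wx":0,"wy":0,"wz":0,"jaw":0.5},{"tx":0,"ty":0,"tz":-0.5,"wx":0,"wy":0,"wz":0,"jaw":0.4}]'

```text
t: 11.28
tool_pos: [0.452, -0.3476, 0.0953]
tool_rot: [2.458, 1.94, 0.001]
contact_force: [-0.4, 0.2, -1.1]
opening: 0.0514
```

>>> send_rows --series '[{"tx":0,"ty":0,"tz":-2,"wx":0,"wy":0,"wz":0,"jaw":0.3},{"tx":0,"ty":0,"tz":-4,"wx":0,"wy":0,"wz":0,"jaw":0.2},{"tx":0,"ty":0,"tz":-5,"wx":0,"wy":0,"wz":0,"jaw":0.2},{"tx":0,"ty":0,"tz":-5,"wx":0,"wy":0,"wz":0,"jaw":0.2}]'

```text
t: 11.78
tool_pos: [0.4495, -0.3451, 0.2597]
tool_rot: [2.462, 1.944, -0.0]
contact_force: [0.9, -0.4, 1.3]
opening: 0.0683
```

```bash
python3 - <<'E'
from h import *
st()
cv2.imwrite("pics/w5.png",ctrl.get_image("wrist")[:,:,::-1])
# fresh target yaw jaw dir 31 deg ; standoff
go((.40,.33,.30),31)
E
```

```text
t 11.775 p [ 0.4495 -0.3451  0.2597] x [ 0.232  0.973 -0.003] y [ 0.973 -0.232  0.004] z [ 0.003 -0.004 -1.   ] F [ 0.94 -0.43  1.25] M [-0.02 -0.03 -0.02] op 0.0683
tool shift cm [ 64.65 -20.73  -4.06]
  turn [ 0.011  0.016 -0.775] q6 -0.551
  turn [ 0.02  -0.013  2.366] q6 -0.551
```

View pics/w5.png

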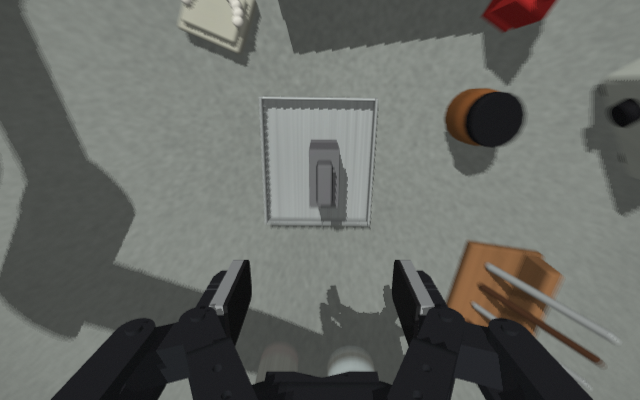

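The spent cartridge stands upright inside the tray at about (324,175). Now to the fresh one.

```bash
python3 - <<'E'
from h import *
plan((.47,0,.31),-.39,n=6)
E
```

```text
1 tx 5.70 ty -1.04 tz -0.75 wz -0.065
2 tx 5.75 ty -0.67 tz -0.75 wz -0.065
3 tx 5.78 ty -0.29 tz -0.75 wz -0.065
4 tx 5.79 ty 0.08 tz -0.75 wz -0.065
5 tx 5.77 ty 0.46 tz -0.75 wz -0.065
6 tx 5.73 ty 0.83 tz -0.75 wz -0.065
```

>>> send_rows --series '[{"tx":4,"ty":-0.8,"tz":-0.9,"wx":0,"wy":0,"wz":-0.065,"jaw":0.4},{"tx":5.8,"ty":-0.7,"tz":-0.9,"wx":0,"wy":0,"wz":-0.065,"jaw":0.4},{"tx":5.8,"ty":-0.3,"tz":-0.9,"wx":0,"wy":0,"wz":-0.065,"jaw":0.4},{"tx":5.8,"ty":0.1,"tz":-0.9,"wx":0,"wy":0,"wz":-0.065,"jaw":0.4},{"tx":5.8,"ty":0.5,"tz":-0.7,"wx":0,"wy":0,"wz":-0.065,"jaw":0.4}]'

```text
t: 12.45
tool_pos: [0.4661, -0.0706, 0.3206]
tool_rot: [2.091, 2.296, 0.004]
contact_force: [1.6, -0.5, -0.4]
opening: 0.0511
```

```bash
python3 - <<'E'
from h import *
st();go((.416,.304,.28),31);plan((.416,.304,.29),-.49,n=7)
E
```

```text
t 12.45 p [ 0.4661 -0.0706  0.3206] x [-0.093  0.995 -0.025] y [0.995 0.093 0.026] z [ 0.028 -0.023 -0.999] F [ 1.55 -0.47 -0.36] M [ 0.04 -0.01  0.05] op 0.0511
tool shift cm [37.85 -1.6   3.06]
  turn [ 0.02   0.031 -0.448] q6 -0.395
  turn [ 0.042 -0.028  2.693] q6 -0.395
1 tx 5.40 ty -0.22 tz 0.29 wz -0.070
2 tx 5.41 ty 0.15 tz 0.29 wz -0.070
3 tx 5.38 ty 0.53 tz 0.29 wz -0.070
4 tx 5.33 ty 0.91 tz 0.29 wz -0.070
5 tx 5.25 ty 1.28 tz 0.29 wz -0.070
6 tx 5.15 ty 1.64 tz 0.29 wz -0.070
7 tx 5.03 ty 2.00 tz 0.29 wz -0.070
```

>>> send_rows --series '[{"tx":5.4,"ty":-0.2,"tz":0.2,"wx":0.005,"wy":0.005,"wz":-0.065,"jaw":0.4},{"tx":5.4,"ty":0.2,"tz":0.2,"wx":0.005,"wy":0.005,"wz":-0.065,"jaw":0.4},{"tx":5.4,"ty":0.5,"tz":0.2,"wx":0.005,"wy":0.005,"wz":-0.065,"jaw":0.4},{"tx":5.3,"ty":0.9,"tz":0.2,"wx":0.005,"wy":0.005,"wz":-0.065,"jaw":0.4},{"tx":5.2,"ty":1.3,"tz":0.2,"wx":0,"wy":0,"wz":-0.065,"jaw":0.4}]'

```text
t: 13.08
tool_pos: [0.4308, 0.2058, 0.3155]
tool_rot: [1.686, 2.626, 0.009]
contact_force: [0.2, 0.3, -0.4]
opening: 0.051
```

>>> send_rows --series '[{"tx":4.8,"ty":1.6,"tz":0.3,"wx":0,"wy":0,"wz":-0.065,"jaw":0.4},{"tx":3,"ty":1.2,"tz":0.3,"wx":0,"wy":0,"wz":-0.065,"jaw":0.4},{"tx":0,"ty":0,"tz":0,"wx":0,"wy":0,"wz":0,"jaw":0.4}]'

```text
t: 13.45
tool_pos: [0.42, 0.294, 0.3131]
tool_rot: [1.496, 2.734, 0.015]
contact_force: [0.2, -0.5, 0.2]
opening: 0.0515
```

```bash
python3 - <<'E'
from h import *
st();go((.416,.304,.28),31)
np.save("w6.npy",ctrl.camera_info("wrist"),allow_pickle=True)
cv2.imwrite("pics/w6.png",ctrl.get_image("wrist")[:,:,::-1])
E
```

```text
t 13.45 p [0.42   0.294  0.3131] x [-0.539  0.842 -0.018] y [0.842 0.539 0.021] z [ 0.027 -0.004 -1.   ] F [ 0.18 -0.52  0.19] M [ 0.02  0.02 -0.01] op 0.0515
tool shift cm [1.11 0.14 3.3 ]
  turn [0.021 0.017 0.028] q6 -0.096
  turn [-0.027  0.033 -3.113] q6 -0.096
```

View pics/w6.png

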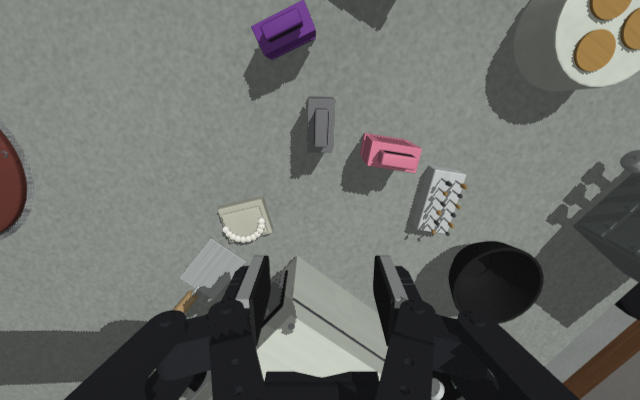

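```bash
python3 - <<'E'
from h import *
a=cv2.imread("pics/w6.png");cv2.imwrite("pics/w6c.png",cv2.resize(a[85:185,290:430],None,fx=5.5,fy=5.5,interpolation=cv2.INTER_CUBIC))
E
```

```text
(no output)
```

View pics/w6c.png

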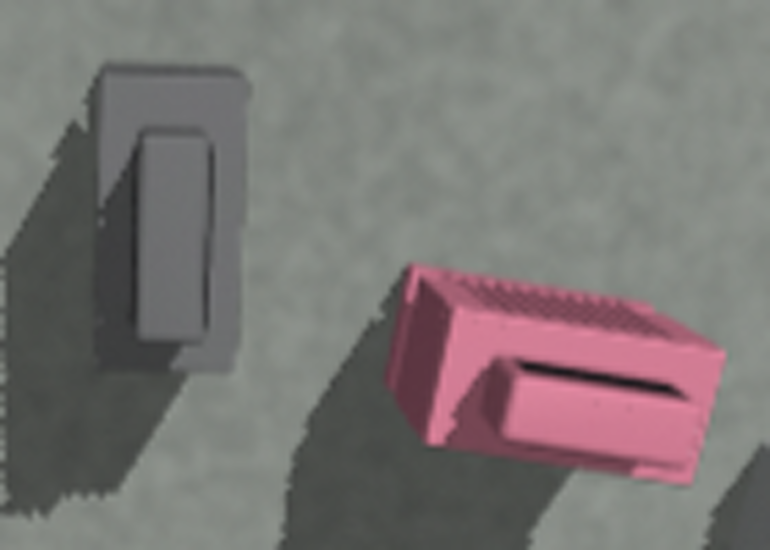

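```bash
python3 - <<'E'
from h import *
W=np.load("w6.npy",allow_pickle=True).item()
def show(n,ci,pts,o,k,z):
    P=np.array([ray(ci,(o[0]+(u-2.2)/k,o[1]+(v-2.2)/k),z) for u,v in pts])
    e=np.diff(np.r_[P,P[:1]],axis=0)
    print(n,"c",P.mean(0).round(4),"len",np.linalg.norm(e,axis=1).round(4),"ang",np.degrees(np.arctan2(e[:,1],e[:,0])).round(1)); return P
o=(290,85)
R=show("rib",W,[(142,132),(211,132),(206,340),(138,340)],o,5.5,.094)
show("cap",W,[(101,72),(246,72),(234,370),(95,370)],o,5.5,.07)
K=show("pinkcap",W,[(458,308),(725,350),(690,485),(430,445)],o,5.5,.07)
ob,Rt=st()
c=R.mean(0)
print("pink rel fresh in tool",((K-c)@Rt).round(3))
go((c[0],c[1],.2),31.5)
E
```

```text
rib c [0.401  0.3333 0.094 ] len [0.0131 0.0395 0.0134 0.0395] ang [  32.6  -58.4 -147.6  121.2]
cap c [0.4007 0.3327 0.07  ] len [0.0291 0.0602 0.0295 0.0601] ang [  32.6  -59.  -147.6  120.6]
pinkcap c [0.4939 0.349  0.07  ] len [0.0582 0.0299 0.0581 0.0298] ang [  23.7  -66.1 -156.5  114.1]
t 13.5 p [0.4204 0.2932 0.3135] x [-0.538  0.843 -0.018] y [0.843 0.538 0.021] z [ 0.028 -0.004 -1.   ] F [ 0.45  0.03 -0.59] M [-0.04  0.02 -0.01] op 0.0515
pink rel fresh in tool [[-0.017  0.06   0.026]
 [-0.026  0.117  0.027]
 [-0.055  0.113  0.027]
 [-0.046  0.055  0.026]]
tool shift cm [ 4.63  0.28 11.28]
  turn [0.022 0.018 0.018] q6 -0.096
  turn [-0.028  0.034 -3.123] q6 -0.096
```

>>> send_rows --series '[{"tx":2.4,"ty":0.2,"tz":3,"wx":0.022,"wy":0.018,"wz":0.015,"jaw":0.5},{"tx":1.6,"ty":0.1,"tz":4.5,"wx":0,"wy":0,"wz":0,"jaw":0.5},{"tx":0.4,"ty":0,"tz":4.5,"wx":0,"wy":0,"wz":0,"jaw":0.5},{"tx":0,"ty":0,"tz":2,"wx":0,"wy":0,"wz":0,"jaw":0.5},{"tx":0,"ty":0,"tz":0,"wx":0,"wy":0,"wz":0,"jaw":0.5}]' --squeeze 20

```text
t: 14.12
tool_pos: [0.4042, 0.3289, 0.176]
tool_rot: [1.543, 2.73, 0.011]
contact_force: [-0.4, 0.1, 0.1]
opening: 0.0429
```

```bash
python3 - <<'E'
from h import *
st();go((.401,.333,.0865),31.8)
np.save("w7.npy",ctrl.camera_info("wrist"),allow_pickle=True)
cv2.imwrite("pics/w7.png",ctrl.get_image("wrist")[:,:,::-1])
E
```

```text
t 14.125 p [0.4042 0.3289 0.176 ] x [-0.516  0.857 -0.002] y [0.857 0.516 0.009] z [ 0.009  0.003 -1.   ] F [-0.36  0.07  0.15] M [-0.01  0.01 -0.03] op 0.0429
tool shift cm [ 0.53 -0.14  8.95]
  turn [ 0.009  0.002 -0.013] q6 -0.001
  turn [ 3.000e-03 -1.400e-02  3.129e+00] q6 -0.001
```

View pics/w7.png

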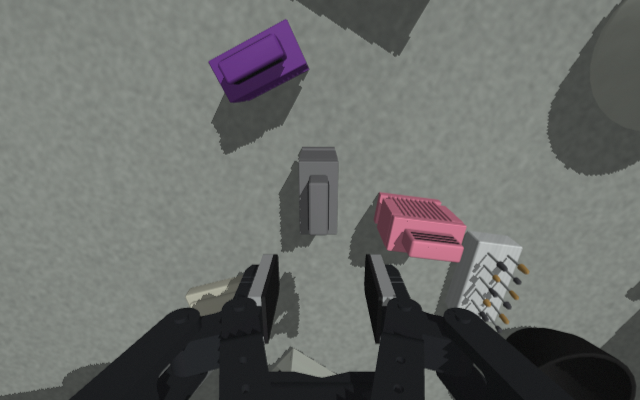

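The fresh rib at (318,205) is centred between the fingers, and the pink one stays clear on the right. I'll descend.

>>> send_rows --series '[{"tx":0.4,"ty":-0.15,"tz":3.5,"wx":0.008,"wy":0,"wz":-0.012,"jaw":0.5},{"tx":0.1,"ty":0,"tz":3.0,"wx":0,"wy":0,"wz":0,"jaw":0.5},{"tx":0,"ty":0,"tz":1.4,"wx":0,"wy":0,"wz":0,"jaw":0.5},{"tx":0,"ty":0,"tz":0.5,"wx":0,"wy":0,"wz":0,"jaw":0.5}]'

```text
t: 14.68
tool_pos: [0.4084, 0.3343, 0.1012]
tool_rot: [1.529, 2.731, 0.025]
contact_force: [0.7, -0.2, 1.4]
opening: 0.0429
```

```bash
python3 - <<'E'
from h import *
st();go((.401,.333,.0865),31.8)
E
```

```text
t 14.675 p [0.4084 0.3343 0.1012] x [-0.523  0.852 -0.002] y [0.852 0.523 0.02 ] z [ 0.018  0.008 -1.   ] F [ 0.68 -0.22  1.39] M [-0.01 -0.01  0.05] op 0.0429
tool shift cm [ 0.28 -0.72  1.46]
  turn [ 0.02   0.002 -0.005] q6 -0.003
  turn [ 0.004 -0.031  3.136] q6 -0.003
```

>>> send_rows --series '[{"tx":0.2,"ty":-0.6,"tz":0.2,"wx":0.02,"wy":0,"wz":0,"jaw":0.5},{"tx":0,"ty":-0.2,"tz":0.7,"wx":0,"wy":0,"wz":0,"jaw":0.5},{"tx":0,"ty":0,"tz":0.5,"wx":0,"wy":0,"wz":0,"jaw":0.5}]'

```text
t: 15.05
tool_pos: [0.4021, 0.3326, 0.0898]
tool_rot: [1.533, 2.737, 0.003]
contact_force: [0.5, 0.2, -1.0]
opening: 0.0427
```

```bash
python3 - <<'E'
from h import *
st();go((.401,.333,.0865),31.8)
E
```

```text
t 15.05 p [0.4021 0.3326 0.0898] x [-0.522  0.853 -0.002] y [0.853 0.522 0.004] z [ 0.005 -0.    -1.   ] F [ 0.5   0.17 -1.04] M [ 0.01  0.05 -0.05] op 0.0427
tool shift cm [ 0.09 -0.07  0.33]
  turn [ 0.004  0.002 -0.005] q6 0.001
  turn [ 0.004 -0.006  3.136] q6 0.001
```

>>> send_rows --series '[{"tx":0.1,"ty":-0.1,"tz":0.35,"wx":0.004,"wy":0,"wz":0,"jaw":0.5},{"tx":0,"ty":0,"tz":0.05,"wx":0,"wy":0,"wz":0,"jaw":0.7},{"tx":0,"ty":0,"tz":0,"wx":0,"wy":0,"wz":0,"jaw":0.9},{"tx":0,"ty":0,"tz":0,"wx":0,"wy":0,"wz":0,"jaw":1},{"tx":0,"ty":0,"tz":0,"wx":0,"wy":0,"wz":0,"jaw":1}]'

```text
t: 15.68
tool_pos: [0.4005, 0.333, 0.0854]
tool_rot: [1.534, 2.74, -0.003]
contact_force: [0.5, 0.2, -0.9]
opening: 0.0136
```

```bash
python3 - <<'E'
from h import *
st();go((.401,.333,.0865),31.8)
E
```

```text
t 15.675 p [0.4005 0.333  0.0854] x [-0.523  0.853 -0.003] y [ 0.853  0.523 -0.001] z [ 0.001 -0.003 -1.   ] F [ 0.48  0.21 -0.9 ] M [ 0.03 -0.03 -0.03] op 0.0136
tool shift cm [-0.02  0.04 -0.11]
  turn [-0.001  0.003 -0.005] q6 0.003
  turn [4.000e-03 1.000e-03 3.136e+00] q6 0.003
```

>>> send_rows --series '[{"tx":0,"ty":0,"tz":-0.5,"wx":0,"wy":0,"wz":0,"jaw":1},{"tx":0,"ty":0,"tz":-3,"wx":0,"wy":0,"wz":0,"jaw":1},{"tx":0,"ty":0,"tz":-5.5,"wx":0,"wy":0,"wz":0,"jaw":1},{"tx":0,"ty":0,"tz":-5.5,"wx":0,"wy":0,"wz":0,"jaw":1},{"tx":0,"ty":0,"tz":-5,"wx":0,"wy":0,"wz":0,"jaw":1}]' --squeeze 45

```text
t: 16.3
tool_pos: [0.3971, 0.3314, 0.2789]
tool_rot: [-1.533, -2.736, 0.023]
contact_force: [0.8, 0.3, -1.3]
opening: 0.0128
```

```bash
python3 - <<'E'
from h import *
st();go((.5495,.0043,.29),-7.0); plan((.5495,-.02,.29),.68,n=9)
E
```

```text
t 16.3 p [0.3971 0.3314 0.2789] x [-0.522  0.853 -0.002] y [ 0.853  0.522 -0.016] z [-0.012 -0.01  -1.   ] F [ 0.76  0.29 -1.27] M [ 0.06 -0.03  0.01] op 0.0128
tool shift cm [-35.86  -4.11  -0.96]
  turn [-0.014  0.008  0.672] q6 0.003
  turn [-0.01  -0.018 -2.47 ] q6 0.003
1 tx -4.21 ty -0.60 tz -0.10 wz 0.076
2 tx -4.25 ty -0.28 tz -0.10 wz 0.076
3 tx -4.26 ty 0.04 tz -0.10 wz 0.076
4 tx -4.24 ty 0.36 tz -0.10 wz 0.076
5 tx -4.20 ty 0.68 tz -0.10 wz 0.076
6 tx -4.14 ty 1.00 tz -0.10 wz 0.076
7 tx -4.05 ty 1.31 tz -0.10 wz 0.076
8 tx -3.94 ty 1.61 tz -0.10 wz 0.076
9 tx -3.81 ty 1.90 tz -0.10 wz 0.076
```

>>> send_rows --series '[{"tx":-3,"ty":-0.5,"tz":-0.2,"wx":0,"wy":0,"wz":0.07,"jaw":1},{"tx":-4.2,"ty":-0.4,"tz":-0.2,"wx":0,"wy":0,"wz":0.075,"jaw":1},{"tx":-4.3,"ty":0,"tz":-0.2,"wx":0,"wy":0,"wz":0.075,"jaw":1},{"tx":-4.2,"ty":0.4,"tz":-0.2,"wx":0,"wy":0,"wz":0.075,"jaw":1},{"tx":-4.2,"ty":0.7,"tz":-0.2,"wx":0,"wy":0,"wz":0.075,"jaw":1}]'

```text
t: 16.92
tool_pos: [0.4781, 0.1453, 0.2979]
tool_rot: [2.018, 2.405, -0.005]
contact_force: [0.6, -0.4, -1.8]
opening: 0.0128
```

```bash
python3 - <<'E'
from h import *
st();go((.5495,.0043,.29),-7.0); plan((.5495,-.01,.29),.33,n=5)
E
```

```text
t 16.925 p [0.4781 0.1453 0.2979] x [-0.173  0.985 -0.004] y [ 0.985  0.173 -0.001] z [-0.    -0.004 -1.   ] F [ 0.6  -0.36 -1.76] M [0.02 0.01 0.02] op 0.0128
tool shift cm [-15.12   4.59   0.84]
  turn [-0.     0.004  0.296] q6 -0.026
  turn [-6.000e-03 -1.000e-03 -2.845e+00] q6 -0.026
1 tx -3.31 ty 0.87 tz 0.17 wz 0.066
2 tx -3.24 ty 1.08 tz 0.17 wz 0.066
3 tx -3.16 ty 1.30 tz 0.17 wz 0.066
4 tx -3.07 ty 1.50 tz 0.17 wz 0.066
5 tx -2.97 ty 1.70 tz 0.17 wz 0.066
```

>>> send_rows --series '[{"tx":-3.4,"ty":0.9,"tz":0.1,"wx":0,"wy":0,"wz":0.065,"jaw":1},{"tx":-3.3,"ty":1.1,"tz":0.1,"wx":0,"wy":0,"wz":0.065,"jaw":1},{"tx":-3.2,"ty":1.3,"tz":0.1,"wx":0,"wy":0,"wz":0.065,"jaw":1},{"tx":-3.1,"ty":1.5,"tz":0.1,"wx":0,"wy":0,"wz":0.065,"jaw":1},{"tx":-2.0,"ty":1.2,"tz":0,"wx":0,"wy":0,"wz":0.04,"jaw":1}]'

```text
t: 17.55
tool_pos: [0.5467, -0.0088, 0.2944]
tool_rot: [2.369, 2.06, -0.004]
contact_force: [-0.0, 0.5, -3.8]
opening: 0.0131
```

>>> send_rows --series '[{"tx":0,"ty":0,"tz":0,"wx":0,"wy":0,"wz":0,"jaw":1}]'

```text
t: 17.68
tool_pos: [0.5468, -0.01, 0.2941]
tool_rot: [2.371, 2.058, -0.005]
contact_force: [0.6, 0.8, -1.3]
opening: 0.0129
```

```bash
python3 - <<'E'
from h import *
st();go((.5495,.0043,.25),-7.0)
np.save("w8.npy",ctrl.camera_info("wrist"),allow_pickle=True)
cv2.imwrite("pics/w8.png",ctrl.get_image("wrist")[:,:,::-1])
E
```

```text
t 17.675 p [ 0.5468 -0.01    0.2941] x [ 0.141  0.99  -0.003] y [ 0.99  -0.141 -0.001] z [-0.001 -0.003 -1.   ] F [ 0.57  0.83 -1.28] M [ 0.01 -0.01 -0.01] op 0.0129
tool shift cm [1.47 0.07 4.4 ]
  turn [-0.001  0.003 -0.019] q6 -0.011
  turn [5.000e-03 2.000e-03 3.123e+00] q6 -0.011
```

View pics/w8.png

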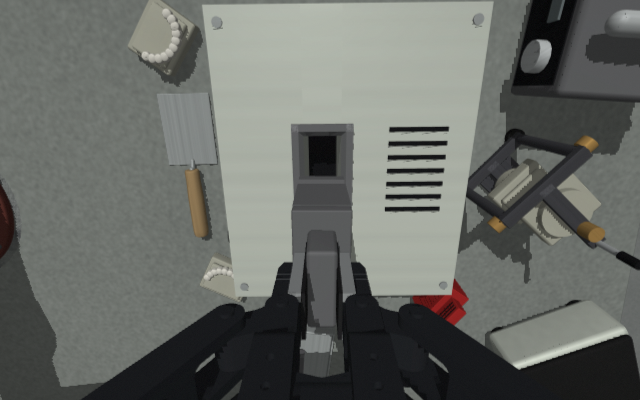

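The fresh cartridge hangs straight, with its far cap edge at row 210. The collar's far edge is at row 124, columns 291–353. I'll check the offset.

```bash
python3 - <<'E'
from h import *
a=cv2.imread("pics/w8.png");cv2.imwrite("pics/w8c.png",cv2.resize(a[115:245,280:365],None,fx=4.6,fy=4.6,interpolation=cv2.INTER_CUBIC))
E
```

```text
(no output)
```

View pics/w8c.png

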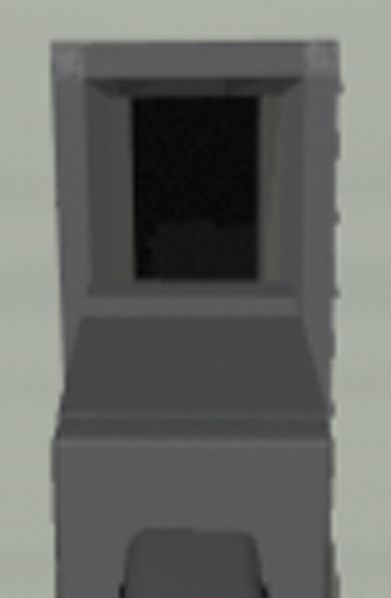

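```bash
python3 - <<'E'
from h import *
W=np.load("w8.npy",allow_pickle=True).item()
o,R=st()
f=lambda u,v,z: ray(W,(280+(u-1.8)/4.6,115+(v-1.8)/4.6),z)
zt=o["tool_pos"][2]
cap=[f(55,438,zt-.0154),f(331,438,zt-.0154)]
print("cap edge in tool",[(R.T@(p-o["tool_pos"])*1000).round(1) for p in cap])
col=[f(52,42,.15),f(337,42,.15)]
ax=np.array([np.cos(np.radians(83)),np.sin(np.radians(83))])
m=(col[0]+col[1])/2; print("coll edge",m, np.linalg.norm(col[1]-col[0])); c=m[:2]-ax*.0412; print("bay centre",c)
E
```

```text
t 17.725 p [ 0.5465 -0.0092  0.2941] x [ 0.139  0.99  -0.003] y [ 0.99  -0.139 -0.001] z [-0.002 -0.003 -1.   ] F [ 0.22  0.03 -1.88] M [ 0.03  0.06 -0.01] op 0.0129
cap edge in tool [array([ 29.2, -13.7,  15.3]), array([29.2, 15.5, 15.3])]
coll edge [0.55570237 0.04768097 0.15      ] 0.051708776169094854
bay centre [0.55068135 0.00678807]
```

```bash
python3 - <<'E'
from h import *
go((.55,.0062,.245),-7.0)
E
```

```text
tool shift cm [1.59 0.14 4.9 ]
  turn [-0.001  0.003 -0.018] q6 -0.012
  turn [5.000e-03 2.000e-03 3.124e+00] q6 -0.012
```

>>> send_rows --series '[{"tx":1.0,"ty":0.1,"tz":1.2,"wx":0,"wy":0.003,"wz":-0.018,"jaw":1},{"tx":0.5,"ty":0,"tz":1.5,"wx":0,"wy":0,"wz":0,"jaw":1},{"tx":0.1,"ty":0,"tz":1.5,"wx":0,"wy":0,"wz":0,"jaw":1},{"tx":0,"ty":0,"tz":0.5,"wx":0,"wy":0,"wz":0,"jaw":1}]'

```text
t: 18.23
tool_pos: [0.5482, 0.0107, 0.2428]
tool_rot: [-2.344, -2.087, 0.002]
contact_force: [-0.0, 0.9, -2.3]
opening: 0.0129
```

```bash
python3 - <<'E'
from h import *
st();go((.55,.0062,.239),-7.0)
E
```

```text
t 18.225 p [0.5482 0.0107 0.2428] x [0.116 0.993 0.001] y [ 0.993 -0.116 -0.003] z [-0.003  0.001 -1.   ] F [-0.02  0.92 -2.29] M [ 0.05 -0.01 -0.03] op 0.0129
tool shift cm [-0.42  0.23  0.38]
  turn [-0.003 -0.001  0.006] q6 -0.001
  turn [ 2.000e-03 -5.000e-03 -3.135e+00] q6 -0.001
```

>>> send_rows --series '[{"tx":-0.4,"ty":0.2,"tz":0,"wx":-0.003,"wy":0,"wz":0.005,"jaw":1},{"tx":0,"ty":0,"tz":0,"wx":0,"wy":0,"wz":0,"jaw":1}]'

```text
t: 18.48
tool_pos: [0.5496, 0.0063, 0.2422]
tool_rot: [-2.351, -2.082, -0.0]
contact_force: [-0.6, 0.0, -0.6]
opening: 0.0129
```

```bash
python3 - <<'E'
from h import *
st();go((.55,.0062,.239),-7.0)
E
```

```text
t 18.475 p [0.5496 0.0063 0.2422] x [0.121 0.993 0.001] y [ 0.993 -0.121 -0.001] z [-0.001  0.001 -1.   ] F [-0.57  0.05 -0.56] M [-0.01  0.02 -0.03] op 0.0129
tool shift cm [-0.01  0.04  0.32]
  turn [-0.001 -0.001  0.001] q6 -0.003
  turn [ 1.00e-03 -1.00e-03 -3.14e+00] q6 -0.003
```

Now lowering into the bay in small steps, watching the force.

>>> send_rows --series '[{"tx":0,"ty":0,"tz":0.4,"wx":0,"wy":0,"wz":0,"jaw":1},{"tx":0,"ty":0,"tz":0.3,"wx":0,"wy":0,"wz":0,"jaw":1}]'

```text
t: 18.73
tool_pos: [0.5502, 0.0059, 0.2361]
tool_rot: [2.352, 2.082, 0.002]
contact_force: [-0.0, 0.3, -1.7]
opening: 0.0127
```

>>> send_rows --series '[{"tx":0,"ty":0,"tz":0.3,"wx":0,"wy":0,"wz":0,"jaw":1}]'

```text
t: 18.85
tool_pos: [0.5504, 0.0058, 0.2332]
tool_rot: [2.352, 2.082, 0.003]
contact_force: [0.5, -0.0, -1.7]
opening: 0.0131
```

>>> send_rows --series '[{"tx":0,"ty":0,"tz":0.3,"wx":0,"wy":0,"wz":0,"jaw":1}]'

```text
t: 18.98
tool_pos: [0.5504, 0.0058, 0.2301]
tool_rot: [2.352, 2.082, 0.003]
contact_force: [-0.2, -0.5, -1.6]
opening: 0.0133
```

```bash
python3 - <<'E'
from h import *
st();go((.55,.0062,.229),-7.0)
E
```

```text
t 18.975 p [0.5504 0.0058 0.2301] x [0.121 0.993 0.001] y [ 0.993 -0.121  0.002] z [ 0.002  0.001 -1.   ] F [-0.24 -0.54 -1.55] M [-0.04 -0.02  0.03] op 0.0133
tool shift cm [ 0.03 -0.05  0.11]
  turn [ 0.002 -0.001  0.   ] q6 -0.003
  turn [ 1.000e-03  3.000e-03 -3.141e+00] q6 -0.003
```

>>> send_rows --series '[{"tx":0,"ty":-0.05,"tz":0.4,"wx":0,"wy":0,"wz":0,"jaw":1},{"tx":0,"ty":0,"tz":0.4,"wx":0,"wy":0,"wz":0,"jaw":1}]'

```text
t: 19.23
tool_pos: [0.5499, 0.0059, 0.2215]
tool_rot: [2.352, 2.082, 0.003]
contact_force: [0.1, -0.9, -1.4]
opening: 0.0126
```

>>> send_rows --series '[{"tx":0,"ty":0,"tz":0.5,"wx":0,"wy":0,"wz":0,"jaw":1},{"tx":0,"ty":0,"tz":0.5,"wx":0,"wy":0,"wz":0,"jaw":1}]'

```text
t: 19.48
tool_pos: [0.5499, 0.0059, 0.2108]
tool_rot: [2.352, 2.082, 0.003]
contact_force: [-0.1, 0.3, -0.3]
opening: 0.0131
```

>>> send_rows --series '[{"tx":0,"ty":-0.05,"tz":0.5,"wx":0,"wy":0,"wz":0,"jaw":1},{"tx":0,"ty":0,"tz":0.5,"wx":0,"wy":0,"wz":0,"jaw":1}]'

```text
t: 19.73
tool_pos: [0.5493, 0.006, 0.1999]
tool_rot: [2.352, 2.082, 0.003]
contact_force: [-0.6, 0.8, -1.3]
opening: 0.0127
```

```bash
python3 - <<'E'
from h import *
st();go((.55,.0058,.187),-7.0)
E
```

```text
t 19.725 p [0.5493 0.006  0.1999] x [0.121 0.993 0.001] y [ 0.993 -0.121  0.002] z [ 0.002  0.001 -1.   ] F [-0.56  0.78 -1.3 ] M [ 0.06 -0.04 -0.04] op 0.0127
tool shift cm [-0.01  0.07  1.29]
  turn [ 0.002 -0.001  0.001] q6 -0.004
  turn [ 1.000e-03  3.000e-03 -3.141e+00] q6 -0.004
```

>>> send_rows --series '[{"tx":0,"ty":0.03,"tz":0.5,"wx":0,"wy":0,"wz":0,"jaw":1},{"tx":0,"ty":0,"tz":0.4,"wx":0,"wy":0,"wz":0,"jaw":1}]'

```text
t: 19.98
tool_pos: [0.5496, 0.006, 0.1901]
tool_rot: [2.352, 2.082, 0.003]
contact_force: [-0.1, -0.2, -1.5]
opening: 0.0131
```

>>> send_rows --series '[{"tx":0,"ty":0,"tz":0.3,"wx":0,"wy":0,"wz":0,"jaw":1}]'

```text
t: 20.1
tool_pos: [0.5495, 0.006, 0.1868]
tool_rot: [2.352, 2.082, 0.002]
contact_force: [-0.1, -0.2, -2.4]
opening: 0.013
```

>>> send_rows --series '[{"tx":0,"ty":0,"tz":0.3,"wx":0,"wy":0,"wz":0,"jaw":1}]'

```text
t: 20.23
tool_pos: [0.5497, 0.0061, 0.1842]
tool_rot: [2.352, 2.082, 0.003]
contact_force: [-1.2, 0.5, 4.8]
opening: 0.0128
```

>>> send_rows --series '[{"tx":0,"ty":0,"tz":0.3,"wx":0,"wy":0,"wz":0,"jaw":1}]'

```text
t: 20.35
tool_pos: [0.5499, 0.006, 0.1823]
tool_rot: [2.352, 2.082, 0.003]
contact_force: [-3.3, 0.5, 6.2]
opening: 0.0133
```

>>> send_rows --series '[{"tx":0,"ty":-0.08,"tz":0.35,"wx":0,"wy":0,"wz":0,"jaw":1}]'

```text
t: 20.48
tool_pos: [0.5496, 0.0061, 0.1802]
tool_rot: [2.351, 2.081, 0.005]
contact_force: [-2.0, 0.3, 5.4]
opening: 0.0128
```

>>> send_rows --series '[{"tx":0,"ty":-0.08,"tz":0.4,"wx":0,"wy":0,"wz":0,"jaw":1}]'

```text
t: 20.6
tool_pos: [0.5495, 0.0061, 0.1778]
tool_rot: [2.349, 2.08, 0.006]
contact_force: [-2.9, 1.3, 5.7]
opening: 0.0127
```

>>> send_rows --series '[{"tx":0,"ty":-0.05,"tz":0.4,"wx":0,"wy":0,"wz":0,"jaw":1}]'

```text
t: 20.72
tool_pos: [0.5495, 0.0062, 0.1754]
tool_rot: [2.349, 2.08, 0.008]
contact_force: [-3.3, 0.5, 6.4]
opening: 0.013
```

```bash
python3 - <<'E'
from h import *
st();go((.55,.006,.170),-7.0)
E
```

```text
t 20.725 p [0.5495 0.0062 0.1754] x [0.121 0.993 0.001] y [ 0.993 -0.121  0.007] z [ 0.007 -0.    -1.   ] F [-3.26  0.55  6.38] M [-0.    0.77 -0.05] op 0.013
tool shift cm [-0.01  0.05  0.54]
  turn [ 0.007 -0.001  0.001] q6 -0.003
  turn [ 1.000e-03  1.000e-02 -3.141e+00] q6 -0.003
```

>>> send_rows --series '[{"tx":0,"ty":-0.05,"tz":0.4,"wx":0.008,"wy":0,"wz":0,"jaw":1}]'

```text
t: 20.85
tool_pos: [0.5498, 0.0061, 0.1731]
tool_rot: [2.352, 2.083, 0.001]
contact_force: [-1.6, 0.7, 6.2]
opening: 0.0128
```

>>> send_rows --series '[{"tx":0,"ty":-0.05,"tz":0.4,"wx":0.002,"wy":0,"wz":0,"jaw":1}]'

```text
t: 20.98
tool_pos: [0.55, 0.0061, 0.171]
tool_rot: [2.352, 2.083, 0.001]
contact_force: [-3.6, 0.6, 6.2]
opening: 0.0128
```

>>> send_rows --series '[{"tx":0,"ty":-0.05,"tz":0.4,"wx":0.002,"wy":0,"wz":0,"jaw":1}]'

```text
t: 21.1
tool_pos: [0.5501, 0.0061, 0.1688]
tool_rot: [-2.351, -2.083, -0.0]
contact_force: [-3.5, 1.1, 6.9]
opening: 0.0133
```

```bash
python3 - <<'E'
from h import *
st();go((.55,.006,.166),-7.0)
E
```

```text
t 21.1 p [0.5501 0.0061 0.1688] x [0.121 0.993 0.   ] y [ 0.993 -0.121 -0.   ] z [-0.  0. -1.] F [-3.51  1.1   6.9 ] M [ 0.08  0.83 -0.06] op 0.0133
tool shift cm [-0.01 -0.    0.28]
  turn [-0.    -0.     0.001] q6 -0.003
  turn [ 0.   -0.   -3.14] q6 -0.003
```

>>> send_rows --series '[{"tx":0,"ty":-0.08,"tz":0.35,"wx":0,"wy":0,"wz":0,"jaw":1}]'

```text
t: 21.22
tool_pos: [0.5499, 0.0061, 0.1671]
tool_rot: [2.351, 2.082, 0.002]
contact_force: [-2.9, -0.1, 6.9]
opening: 0.0132
```

>>> send_rows --series '[{"tx":0,"ty":-0.08,"tz":0.35,"wx":0.003,"wy":0,"wz":0,"jaw":1}]'

```text
t: 21.35
tool_pos: [0.55, 0.0061, 0.1657]
tool_rot: [2.351, 2.083, 0.001]
contact_force: [-3.3, -0.2, 7.8]
opening: 0.0125
```

>>> send_rows --series '[{"tx":0,"ty":-0.05,"tz":0.35,"wx":0.003,"wy":0,"wz":0,"jaw":1}]'

```text
t: 21.48
tool_pos: [0.5503, 0.0061, 0.1648]
tool_rot: [-2.351, -2.083, 0.0]
contact_force: [-4.5, 0.2, 13.1]
opening: 0.0132
```

>>> send_rows --series '[{"tx":0,"ty":-0.08,"tz":0.35,"wx":0.003,"wy":0,"wz":0,"jaw":1}]'

```text
t: 21.6
tool_pos: [0.5505, 0.0061, 0.1648]
tool_rot: [-2.351, -2.083, 0.002]
contact_force: [-6.8, 1.1, 15.5]
opening: 0.0129
```

>>> send_rows --series '[{"tx":0,"ty":0,"tz":-0.1,"wx":0,"wy":0,"wz":0,"jaw":1},{"tx":0,"ty":0,"tz":-0.3,"wx":0,"wy":0,"wz":0,"jaw":1}]'

```text
t: 21.85
tool_pos: [0.5507, 0.006, 0.1711]
tool_rot: [2.351, 2.084, -0.001]
contact_force: [0.9, 0.8, -1.4]
opening: 0.0127
```

>>> send_rows --series '[{"tx":0,"ty":0,"tz":-0.2,"wx":0,"wy":0,"wz":0,"jaw":1}]'

```text
t: 21.98
tool_pos: [0.5505, 0.0061, 0.172]
tool_rot: [-2.351, -2.083, 0.001]
contact_force: [1.7, 0.2, -9.2]
opening: 0.0131
```

A gentle lift met −9 N of resistance at the held height, so the claws are holding. I relax the pull and release.

>>> send_rows --series '[{"tx":0,"ty":0,"tz":0.05,"wx":0,"wy":0,"wz":0,"jaw":1}]'

```text
t: 22.1
tool_pos: [0.5504, 0.0061, 0.1709]
tool_rot: [-2.351, -2.083, 0.002]
contact_force: [1.0, 0.6, -1.3]
opening: 0.0131
```

>>> send_rows --series '[{"tx":0,"ty":0,"tz":0,"wx":0,"wy":0,"wz":0,"jaw":0.8},{"tx":0,"ty":0,"tz":0,"wx":0,"wy":0,"wz":0,"jaw":0.5},{"tx":0,"ty":0,"tz":-0.5,"wx":0,"wy":0,"wz":0,"jaw":0.4}]'

```text
t: 22.48
tool_pos: [0.5508, 0.006, 0.1764]
tool_rot: [2.351, 2.083, -0.001]
contact_force: [0.1, 0.2, -0.2]
opening: 0.0512
```

>>> send_rows --series '[{"tx":0,"ty":0,"tz":-2,"wx":0,"wy":0,"wz":0,"jaw":0.4},{"tx":0,"ty":0,"tz":-4,"wx":0,"wy":0,"wz":0,"jaw":0.4},{"tx":0,"ty":0,"tz":-5,"wx":0,"wy":0,"wz":0,"jaw":0.4},{"tx":-2,"ty":0,"tz":-4,"wx":0,"wy":0,"wz":0,"jaw":0.4},{"tx":-2,"ty":0,"tz":0,"wx":0,"wy":0,"wz":0,"jaw":0.4}]'

```text
t: 23.1
tool_pos: [0.5468, -0.0336, 0.3402]
tool_rot: [2.343, 2.082, 0.007]
contact_force: [0.6, 0.2, 0.1]
opening: 0.0509
```

```bash
python3 - <<'E'
from h import *
st()
a=ctrl.get_image("wrist")[:,:,::-1];cv2.imwrite("pics/w9.png",a)
s=ctrl.get_image("side")[:,:,::-1];cv2.imwrite("pics/s9.png",s);cv2.imwrite("pics/s9c.png",cv2.resize(s[150:270,260:380],None,fx=5,fy=5,interpolation=cv2.INTER_CUBIC))
cv2.imwrite("pics/t9.png",ctrl.get_image("top")[:,:,::-1])
E
```

```text
t 23.1 p [ 0.5468 -0.0336  0.3402] x [ 0.118  0.993 -0.001] y [ 0.993 -0.118  0.009] z [ 0.008 -0.002 -1.   ] F [0.65 0.18 0.11] M [0.03 0.01 0.01] op 0.0509
```

View pics/w9.png

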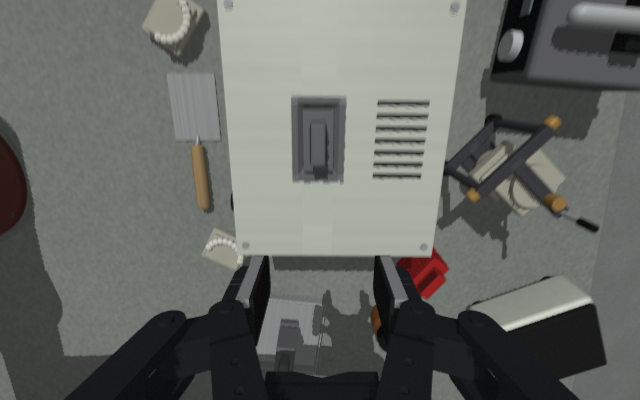

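View pics/s9c.png

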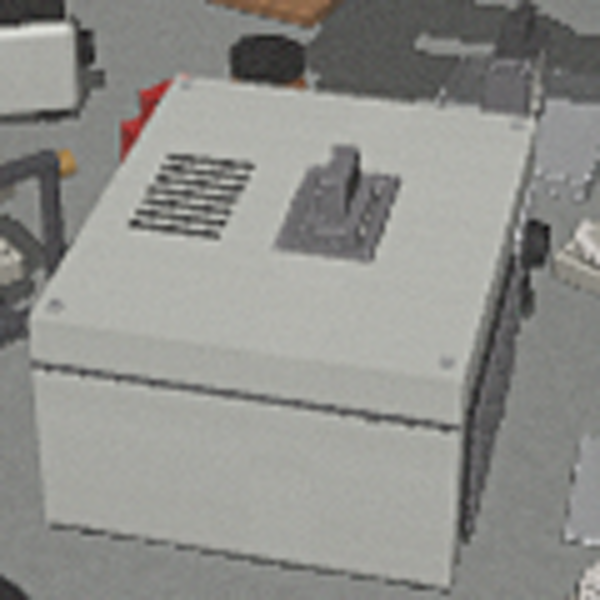

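View pics/t9.png

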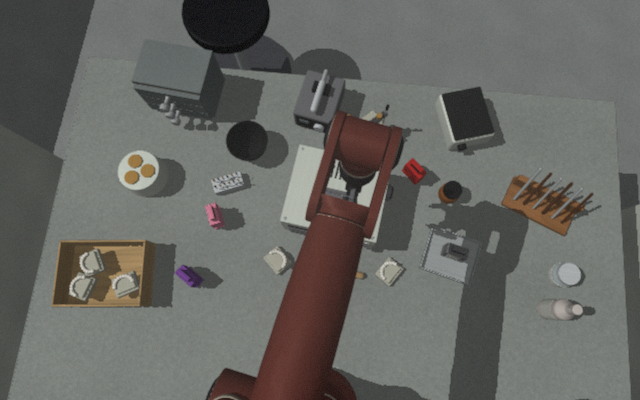

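The fresh cartridge sits at the same held height as the used one did at the start (side crop, rib top at (345,150) as before). The used one stands in the tray at (457,250), and the bystanders haven't moved. I'm handing in.

```bash
python3 -c "
from station import ctrl
print(ctrl.finish_job())"
```

```text
the job is handed in; nothing more can be done
None
```

The filter is changed and the job is handed in at about 23 s of the 67 s allowed. No verdict was reported back.

- **Used cartridge:** I pressed it with shut fingers to a peak of about 16 N and it rose. I lifted it out by its rib and stood it in the tray, where it touched down at 6–8 N. The last pictures show it upright inside the tray.
- **Fresh cartridge:** I lowered it into the bay by feel, then pressed it onto the stop at about 15.5 N at the wrist. Side load reached about 7 N.
- **Catch:** A small test lift met about 9 N of resistance at the held height, so the claws were holding. I relaxed the pull and let go. The side camera shows it at the same height the used one started at.
- **The rest of the bench:** In the last top view, the bystanders and look-alikes that can be seen are where they were. The arm hides part of the view near the extractor.

The cameras disagreed by up to about 7 mm on the bay's y position. I aimed between their readings, and the cartridge went in without rubbing.

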